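Swap the battery on the charger and shelve the charged packs in rows

TASK

The blue pack in the charger is full: swing the red clamp open, take that pack out, set the flat red pack in the cradle instead, and swing the clamp shut until the pack is driven fully home. Put every charged pack away on the two-step shelf, upright and square, white-dot end towards the shelf's front edge: blue ones in one row on the upper step, yellow ones in one row on the lower step, each row starting at the yellow end stop with gaps of at most 2 cm between neighbours and to the stop. Leave the parts bin and the carton where they are.

Things in the scene. Friction and masses are not known exactly. Their poses are not given: they have to be found in the camera images.
- blue_1: Charged battery pack, 0.4 kg: black body 80 (x) x 60 (y) x 45 mm high, on it a blue grip block 60 (x) x 28 (y) mm that reaches from 45 to 87 mm above the underside (take it across its 28 mm width); coloured band round the body. Origin: centre of the underside, z up. Its -x end is the front, marked by a white dot on top of the grip; at the start the front points roughly towards the robot. At the start it is clamped in the charger.
- blue_2: Charged battery pack, 0.4 kg: black body 80 (x) x 60 (y) x 45 mm high, on it a blue grip block 60 (x) x 28 (y) mm that reaches from 45 to 87 mm above the underside (take it across its 28 mm width); coloured band round the body. Origin: centre of the underside, z up. Its -x end is the front, marked by a white dot on top of the grip; at the start the front points roughly towards the robot. Stands on the bench; may be absent.
- blue_3: Charged battery pack, 0.4 kg: black body 80 (x) x 60 (y) x 45 mm high, on it a blue grip block 60 (x) x 28 (y) mm that reaches from 45 to 87 mm above the underside (take it across its 28 mm width); coloured band round the body. Origin: centre of the underside, z up. Its -x end is the front, marked by a white dot on top of the grip; at the start the front points roughly towards the robot. Stands on the bench; may be absent.
- yellow_1: Charged battery pack, 0.4 kg: black body 80 (x) x 60 (y) x 45 mm high, on it a yellow grip block 60 (x) x 28 (y) mm that reaches from 45 to 87 mm above the underside (take it across its 28 mm width); coloured band round the body. Origin: centre of the underside, z up. Its -x end is the front, marked by a white dot on top of the grip; at the start the front points roughly towards the robot. Stands on the bench; may be absent.
- yellow_2: Charged battery pack, 0.4 kg: black body 80 (x) x 60 (y) x 45 mm high, on it a yellow grip block 60 (x) x 28 (y) mm that reaches from 45 to 87 mm above the underside (take it across its 28 mm width); coloured band round the body. Origin: centre of the underside, z up. Its -x end is the front, marked by a white dot on top of the grip; at the start the front points roughly towards the robot. Stands on the bench; may be absent.
- yellow_3: Charged battery pack, 0.4 kg: black body 80 (x) x 60 (y) x 45 mm high, on it a yellow grip block 60 (x) x 28 (y) mm that reaches from 45 to 87 mm above the underside (take it across its 28 mm width); coloured band round the body. Origin: centre of the underside, z up. Its -x end is the front, marked by a white dot on top of the grip; at the start the front points roughly towards the robot. Stands on the bench; may be absent.
- red_flat: Flat (empty) battery pack, 0.4 kg: black body 80 (x) x 60 (y) x 45 mm high, on it a red grip block 60 (x) x 28 (y) mm that reaches from 45 to 87 mm above the underside (take it across its 28 mm width); coloured band round the body. Origin: centre of the underside, z up. Its -x end is the front, marked by a white dot on top of the grip; at the start the front points roughly towards the robot. Stands on the bench at the start.
- shelf: Fixed two-step steel bench shelf, 218 (x) x 260 (y) mm, front edge at -x; origin: under its centre on the bench. Each step carries one row along y, with a yellow end stop (35 mm high) at the +y end, 12 mm lips along its front edge and -y end, and usable from 0 to -245 mm in y from the stop.
- lower_step (a point): Point on the shelf's lower front step, axes as the shelf: on its surface, 40 mm above the bench, midway in its clear depth (106 mm between the front lip and the riser, which reaches 62 mm above this step), at the inner face of the yellow end stop.
- upper_step (a point): Point on the shelf's upper rear step, axes as the shelf: on its surface, 90 mm above the bench, midway in its clear depth (104 mm between its 12 mm front lip and the 16 mm rear lip), at the inner face of the yellow end stop; 108 mm behind lower_step.
- dock (a point): Charger (fixed, black): point where the underside centre of a pack driven home lies, 30 mm above the bench; x points to the hinge, as a pack's does. Cradle 87 x 67 mm inside, straight walls to 15 mm above this point, then flared 17 mm up. Its sprung copper floor stands 8 mm above this point, also under a pack merely set in; the shut clamp presses it these 8 mm down.
- clamp (a joint): Hinge angle of the charger's red clamp, a fork with a rubber cross-beam that presses on top of a pack's grip: 0 = shut (level), 1.85 = fully open (leaning back on its stop). Damped hinge; above 1.6 its weight keeps it open, below that it sinks shut by itself and holds the pack home. About 4 N at the bar lifts it.
- clamp_bar (a point): Middle of the clamp's round red handle bar, 12 mm thick, lying along the charger's y with 82 mm free length between the fork's arms, 165 mm from the hinge; 69 mm of clear space lies between it and the cross-beam. Take it from above, fingers closing across it; it can turn between the fingers.
- clamp_hinge (a point): Middle of the clamp's hinge axis (along the charger's y), 75 mm behind the dock and 123 mm above the bench. The bar is at 165 mm times (-cos, +sin) of the clamp angle from here, in the charger's x and z.
- parts_bin: Bystander: red open parts bin 130 x 100 x 55 mm; origin at the centre of its underside.
- carton: Bystander: cardboard box 120 x 100 x 90 mm; origin at the centre of its underside.

How it is judged:
On the way, in this order (a step that is already met when the one before it is completed fails the run):
1. the clamp is swung open (value of joint clamp above 1.3 rad), for 0.2 s.
2. the red pack stands in the cradle with the clamp still open (horizontal distance between red_flat and dock below 0.009 m and z of red_flat in the frame of dock below 0.013 m and angle between red_flat's own z axis and vertical below 0.12 rad and angle between the x axis of red_flat and the x axis of dock, either way round below 0.12 rad and value of joint clamp above 1 rad), for 0.2 s.
3. the clamp is shut and the red pack is driven home (x of red_flat in the frame of dock between -0.007 and 0.007 m and y of red_flat in the frame of dock between -0.007 and 0.007 m and z of red_flat in the frame of dock below 0.004 m and angle between red_flat's own z axis and vertical below 0.1 rad and angle between the x axis of red_flat and the x axis of dock, either way round below 0.12 rad and value of joint clamp below 0.05 rad), for 0.2 s.
At the end, for the whole second after the job is handed in: Red pack home in the charger (4 mm deep, 7 mm sideways), clamp under 0.05 rad. Blue packs on the upper step, yellow on the lower: upright, at rest, square (0.17 rad), dot end to the front, 15 mm from mid-depth, each beside the stop or its own colour on the stop side, gap under 26 mm (all of step 3 and x of blue_1 in the frame of upper_step between -0.015 and 0.015 m and z of blue_1 in the frame of upper_step between -0.007 and 0.007 m and y of blue_1 in the frame of upper_step between -0.25 and 0 m and angle between each of blue_1, blue_2, blue_3, yellow_1, yellow_2, yellow_3's own z axis and vertical below 0.1 rad and angle between the x axis of each of blue_1, blue_2, blue_3 and the x axis of upper_step, either way round below 0.17 rad and linear speed of each of blue_1, blue_2, blue_3, yellow_1, yellow_2, yellow_3 below 0.02 m/s and y of upper_step in the frame of blue_1 above 0.02 m and (y of upper_step in the frame of blue_1 between 0.02 and 0.058 m or y of blue_2 in the frame of blue_1 between 0.05 and 0.086 m or y of blue_3 in the frame of blue_1 between 0.05 and 0.086 m) and x of blue_2 in the frame of upper_step between -0.015 and 0.015 m and z of blue_2 in the frame of upper_step between -0.007 and 0.007 m and y of blue_2 in the frame of upper_step between -0.25 and 0 m and y of upper_step in the frame of blue_2 above 0.02 m and (y of upper_step in the frame of blue_2 between 0.02 and 0.058 m or y of blue_1 in the frame of blue_2 between 0.05 and 0.086 m or y of blue_3 in the frame of blue_2 between 0.05 and 0.086 m) and x of blue_3 in the frame of upper_step between -0.015 and 0.015 m and z of blue_3 in the frame of upper_step between -0.007 and 0.007 m and y of blue_3 in the frame of upper_step between -0.25 and 0 m and y of upper_step in the frame of blue_3 above 0.02 m and (y of upper_step in the frame of blue_3 between 0.02 and 0.058 m or y of blue_1 in the frame of blue_3 between 0.05 and 0.086 m or y of blue_2 in the frame of blue_3 between 0.05 and 0.086 m) and x of yellow_1 in the frame of lower_step between -0.015 and 0.015 m and z of yellow_1 in the frame of lower_step between -0.007 and 0.007 m and y of yellow_1 in the frame of lower_step between -0.25 and 0 m and angle between the x axis of each of yellow_1, yellow_2, yellow_3 and the x axis of lower_step, either way round below 0.17 rad and y of lower_step in the frame of yellow_1 above 0.02 m and (y of lower_step in the frame of yellow_1 between 0.02 and 0.058 m or y of yellow_2 in the frame of yellow_1 between 0.05 and 0.086 m or y of yellow_3 in the frame of yellow_1 between 0.05 and 0.086 m) and x of yellow_2 in the frame of lower_step between -0.015 and 0.015 m and z of yellow_2 in the frame of lower_step between -0.007 and 0.007 m and y of yellow_2 in the frame of lower_step between -0.25 and 0 m and y of lower_step in the frame of yellow_2 above 0.02 m and (y of lower_step in the frame of yellow_2 between 0.02 and 0.058 m or y of yellow_1 in the frame of yellow_2 between 0.05 and 0.086 m or y of yellow_3 in the frame of yellow_2 between 0.05 and 0.086 m) and x of yellow_3 in the frame of lower_step between -0.015 and 0.015 m and z of yellow_3 in the frame of lower_step between -0.007 and 0.007 m and y of yellow_3 in the frame of lower_step between -0.25 and 0 m and y of lower_step in the frame of yellow_3 above 0.02 m and (y of lower_step in the frame of yellow_3 between 0.02 and 0.058 m or y of yellow_1 in the frame of yellow_3 between 0.05 and 0.086 m or y of yellow_2 in the frame of yellow_3 between 0.05 and 0.086 m)); the robot touches nothing.
It fails at once if the parts bin is moved more than 3 cm (distance of parts_bin from where it was at the start of the episode above 0.03 m).
It fails at once if the carton is moved more than 3 cm (distance of carton from where it was at the start of the episode above 0.03 m).
Of blue_2, blue_3, yellow_1, yellow_2, yellow_3 only 3 to 5 are there at a start; the rules pass over those that are not, and their reading is None.
At some moment in a run one of blue_2, blue_3, yellow_1, yellow_2, yellow_3 may be knocked a few centimetres aside while the robot is not near it.
Once in a run the grip may slacken for a moment while it holds something.
It also fails if it takes over 210 s, if anything falls off the work surface, if the arm or the gripper's body presses on something with over 40 N, if the wrist force passes 120 N, or if a joint passes its speed limit or range.

ROBOT

A 7-joint arm with a two-finger parallel gripper is mounted at the origin on the work surface. World frame = base frame: x ahead of the robot, y to its left, z up, the work surface at z = 0. Lengths are in m, angles in rad, forces in N, time in s.
With the tool pointing down it reaches from about 0.425 to 0.875 m from the base axis. Payload 4.7 kg.
Tool frame: the origin (TCP) lies midway between the tips of the shut fingers; the grasp point (between the pads) lies 19 mm behind it (arm.tcp_to_grasp is the distance from the TCP to the grasp point, in m); y points along the fingers, x is the direction in which the jaws open and shut, and the axes are right-handed (so a half turn about y gives the same grasp; the last joint's range is limited). The gripper opens to 87 mm and grips with 3 to 60 N. Pads are 19 mm wide; open, the fingers measure 117 mm over their backs; the gripper's body (75 mm by 190 mm) begins 51 mm behind the grasp point.
Start: joints at [0.014, 0.321, -0.07, 1.45, 0.023, 1.371, -0.057], TCP at [0.65, -0, 0.223] pointing down, gripper open.
Joint ranges: [-2.86, 2.86], [-0.3, 2.09], [-1.38, 1.24], [0.06, 2.45], [-1.56, 4.7], [0.09, 2.05], [-2.69, 2.69]. Speed limits (rad/s): [2.57, 2.57, 3.14, 3.14, 3.14, 3.14, 3.14].

INTERFACE

Orientations are given as a unit quaternion [w, x, y, z].
In Python, from rig import arm gives the robot as it stands.
- The arm moves only by the tool move_arm, never from a script. Its argument "steps" is a list that holds one entry, the list of rows, each a list of 5 numbers: the shift along the tool's x, y, z in mm, then the turn about the tool's y in rad, then the closure, from 0 (fully open) to 1 (shut). A call has 1 to 20 rows; each row shifts and turns the commanded pose from where the row before left it, along the tool's axes as they then stand; what a row does not reach is not made up. A row lasts 1/10 s, in which the tool goes at most 50 mm and 8.59 degrees, less where a joint would pass 70% of its speed; a pose out of reach is approached as far as the arm can. A call is refused whole if a number of a shift passes 50 or a number of a turn 0.15, either way. A call with a gripper value outside its range is refused whole. The fingers move at their own pace and stop on an object; the grip force is fixed at half the most. Time passes only in rows, so rows that do not move let the fingers close. It gives the time, the measured TCP pose, the force and the opening at its end, in the units of the state.
- arm.state(): the state, without advancing time (a new reading comes with each control period).
- arm.capture(name): name is "scene" or "side" or "wrist"; returns (picture, depth): 384x512x3 uint8, blue, green, red; 384x512 float32, m along the optical axis (not along the pixel's ray), 0 where there is no reading.
- arm.camera_model(name): a dict with "fov_y" (degrees; the focal length in pixels is half the picture's height over the tangent of half this angle, whatever the lens; pixels are square), "cx", "cy" (the principal point, pixels), "R" (3x3) and "t" (3): a world point X has camera coordinates R X + t. Camera axes: x right, y down, z forward; pixel columns grow to the right and rows downward; lengths in m; the calibration is good to about 2 mm. A picture is of the moment at which its call begins: read the wrist's pose just before it. camera_model takes no time and is no camera call; for the wrist camera it gives the pose at the moment of the call.
- arm.close_job(): hands the job in, once; it reports no verdict.
The state is a dict: "time": time; "qpos": joint angles; "qd": joint speeds; "joint_efforts": joint torques, N m; "tcp_pos": TCP position; "orientation": TCP orientation; "contact_force": force on the tool from outside, world axes, zero at the start; "wrist_torque": the same for the moment, N m; "width": opening from 0.0 (shut) to 1.0 (fully open).
Only numpy, scipy, OpenCV 4.12 (cv2) and the standard library are available. Lean on these libraries where they do the work, as an engineer would, in place of code of your own. Each camera call takes 0.05 s, during which the arm holds its last target.

## Working session

There is one attempt and no reset: what is moved stays moved. The work goes in short steps, Python scripts to look and compute and a tool call to move; the robot and the scene stay as the last step left them, time stands still between calls to the robot, and variables do not carry over. Pictures are saved under pics/ and viewed, and the job is handed in when it is done.

Besides the shell and the picture viewer there is one more tool, called after "Call:" by a JSON object that holds its "method" and its "body". move_arm: Moves the arm, as the interface text tells. Its arguments: {"type":"object","properties":{"steps":{"type":"array"}},"required":["steps"]}

```bash
ls -la; mkdir -p pics; python3 - <<'E'
from rig import arm
import cv2, numpy as np
print(arm.state())
for n in ("scene","side","wrist"):
    m=arm.camera_model(n); print(n,m)
    p,d=arm.capture(n); cv2.imwrite(f"pics/{n}0.png",p); np.save(f"pics/{n}0.npy",d); print((d>0).mean(), d.max())
E
```

```text
total 12
drwxr-xr-x  3 agent agent 4096 Dec  7 02:56 .
drwxr-xr-x 23 root  root  4096 Dec  7 02:56 ..
drwxr-xr-x  2 agent agent 4096 Dec  7 02:56 pics
{'time': 0.0, 'qpos': array([ 0.01410585,  0.32178444, -0.0701076 ,  1.45166859,  0.02260877,
        1.37077475, -0.05691611]), 'qd': array([-0.00138415, -0.00162936,  0.0021052 , -0.00218945, -0.00203999,
       -0.0010148 ,  0.0007111 ]), 'joint_efforts': array([-2.58547143e-04, -4.91284704e+01, -4.03903294e-01, -3.12526345e+01,
       -6.40594075e-02,  4.37659642e-02,  1.61017233e-04]), 'tcp_pos': array([ 6.49457280e-01, -4.22780910e-05,  2.21489941e-01]), 'orientation': array([-7.07071527e-01,  7.07141432e-01, -6.41035678e-04, -6.63602483e-04]), 'contact_force': array([-1.22005336, -0.62861926, -0.15515858]), 'wrist_torque': array([0.0160858 , 0.02591313, 0.01278056]), 'width': 1.0023739705278571}
scene {'fov_y': 48.6525744307707, 'cx': 251.36351277783498, 'cy': 187.2183728211448, 'R': array([[-0.69764648,  0.7164256 ,  0.00487339],
       [ 0.53857793,  0.52892212, -0.65587743],
       [-0.47246502, -0.45494588, -0.75485168]]), 't': array([ 0.39158448, -0.20901055,  1.72381309])}
0.992706298828125 3.9998033
side {'fov_y': 44.16701710134069, 'cx': 259.91884149526743, 'cy': 193.9263887252324, 'R': array([[-0.71872237, -0.69522153,  0.01025602],
       [-0.45368655,  0.45774293, -0.76461751],
       [ 0.52688393, -0.55420072, -0.64440273]]), 't': array([0.39917035, 0.34434502, 1.4219393 ])}
0.9474080403645834 3.9999857
wrist {'fov_y': 65.47094464483651, 'cx': 253.52445923857738, 'cy': 193.42278051335572, 'R': array([[ 9.99998619e-01, -5.47628130e-04, -1.56897090e-03],
       [-1.26009795e-04, -9.66411562e-01,  2.56999372e-01],
       [-1.65701170e-03, -2.56998820e-01, -9.66410296e-01]]), 't': array([-0.64965274, -0.03105694,  0.39001696])}
0.9956563313802084 1.2079836
```

View pics/scene0.png

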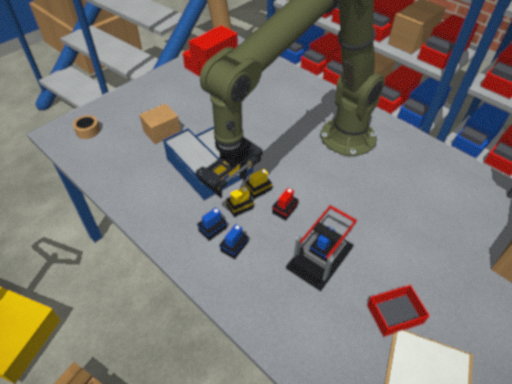

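View pics/side0.png

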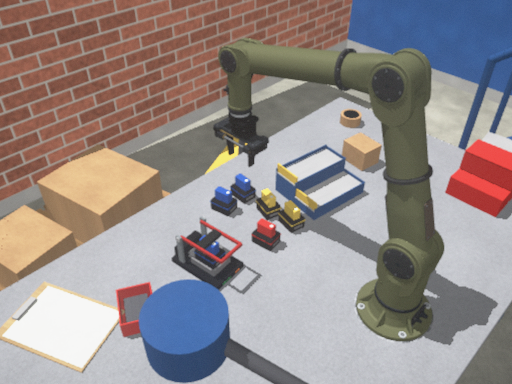

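View pics/wrist0.png

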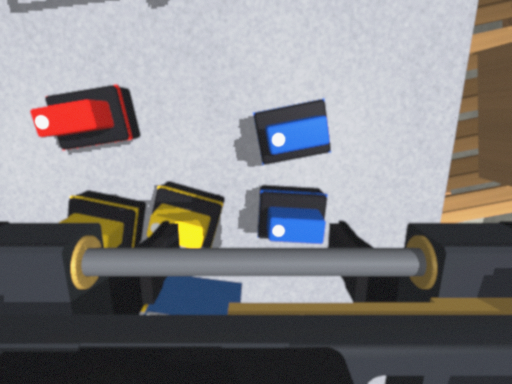

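```bash
cat > h.py <<'E'
from rig import arm
import cv2, numpy as np
def cap(n,tag):
    m=arm.camera_model(n); p,d=arm.capture(n); cv2.imwrite(f"pics/{n}_{tag}.png",p); return m,p,d
def f(m): return 192/np.tan(np.radians(m["fov_y"]/2))
def ray(m,u,v):
    k=f(m); R=np.array(m["R"]); o=-R.T@np.array(m["t"])
    c=np.array([(u-m["cx"])/k,(v-m["cy"])/k,1.0]); return o,R.T@c
def plane(m,u,v,z):
    o,w=ray(m,u,v); s=(z-o[2])/w[2]; return o+s*w
def pts(m,d,us,vs):
    o,_=ray(m,0,0); k=f(m); R=np.array(m["R"])
    z=d[vs,us]; c=np.stack([(us-m["cx"])/k*z,(vs-m["cy"])/k*z,z],1); return c@R+o
def proj(m,X):
    c=np.array(m["R"])@X+np.array(m["t"]); k=f(m); return m["cx"]+k*c[0]/c[2],m["cy"]+k*c[1]/c[2]
def two(m1,p1,m2,p2):
    o1,w1=ray(m1,*p1);o2,w2=ray(m2,*p2)
    A=np.stack([w1,-w2],1); s=np.linalg.lstsq(A,o2-o1,rcond=None)[0]
    a=o1+s[0]*w1;b=o2+s[1]*w2; return (a+b)/2,np.linalg.norm(a-b)
def masks(p):
    h=cv2.cvtColor(p,cv2.COLOR_BGR2HSV); H,S,V=cv2.split(h)
    return dict(blue=(H>105)&(H<128)&(S>150)&(V>90),yellow=(H>20)&(H<33)&(S>150)&(V>90),red=((H<5)|(H>174))&(S>170)&(V>90))
def blobs(mask,amin=40):
    n,l,s,c=cv2.connectedComponentsWithStats(mask.astype(np.uint8),connectivity=8)
    return [(l==i,s[i],c[i]) for i in range(1,n) if s[i][4]>=amin]
E
python3 - <<'E'
from h import *
for n in ("scene","side","wrist"):
    m=arm.camera_model(n); p=cv2.imread(f"pics/{n}0.png"); d=np.load(f"pics/{n}0.npy")
    for c,M in masks(p).items():
        for b,s,ct in blobs(M):
            vs,us=np.nonzero(b&(d>0)); 
            if len(us)<20: continue
            P=pts(m,d,us,vs); 
            ok=(np.abs(P[:,1])<.6)&(P[:,0]>.2)&(P[:,0]<1.0)&(P[:,2]>-.02)
            if ok.sum()<20: continue
            P=P[ok]; zt=np.percentile(P[:,2],98); T=P[P[:,2]>zt-.006]
            print(n,c,s[4],ct.round(),"ztop",zt.round(4),"top mean",T.mean(0).round(4),"n",len(T))
E
```

```text
scene blue 423 [187. 174.] ztop 0.088 top mean [ 0.6118 -0.32    0.0877] n 22
scene blue 217 [211. 219.] ztop 0.0875 top mean [ 0.7044 -0.0459  0.0845] n 88
scene blue 206 [233. 237.] ztop 0.0891 top mean [0.7031 0.0551 0.0857] n 79
scene blue 135 [322. 242.] ztop 0.1176 top mean [0.5391 0.2754 0.1148] n 46
scene yellow 68 [220. 169.] ztop 0.3215 top mean [ 6.731e-01 -5.000e-04  3.222e-01] n 3
scene yellow 41 [234. 170.] ztop 0.3244 top mean [0.6578 0.0268 0.323 ] n 8
scene yellow 194 [258. 178.] ztop 0.0872 top mean [ 0.4699 -0.0589  0.0841] n 79
scene yellow 223 [239. 196.] ztop 0.0874 top mean [ 0.5734 -0.0488  0.0847] n 84
scene red 175 [285. 199.] ztop 0.0864 top mean [0.4746 0.071  0.0836] n 81
scene red 141 [339. 232.] ztop 0.1298 top mean [0.4927 0.2998 0.1263] n 104
scene red 1020 [397. 309.] ztop 0.0545 top mean [0.5496 0.5369 0.0518] n 191
side blue 49 [241. 178.] ztop 0.0934 top mean [ 0.6951 -0.0437  0.0904] n 31
side blue 57 [222. 191.] ztop 0.0921 top mean [0.6933 0.0563 0.0888] n 42
wrist blue 1650 [299. 134.] ztop 0.0887 top mean [0.6951 0.0506 0.0871] n 1544
wrist blue 125 [288. 192.] ztop 0.042 top mean [ 0.691  -0.0203  0.0388] n 83
wrist blue 1681 [297. 224.] ztop 0.0885 top mean [ 0.6972 -0.0485  0.0869] n 1164
wrist blue 2560 [195. 296.] ztop 0.0808 top mean [ 0.5564 -0.1543  0.0786] n 228
wrist yellow 193 [188. 194.] ztop 0.0424 top mean [ 0.57   -0.0225  0.0393] n 107
wrist yellow 248 [113. 209.] ztop 0.0407 top mean [ 0.4794 -0.0436  0.0377] n 187
wrist yellow 1513 [183. 224.] ztop 0.223 top mean [0.6042 0.0061 0.2248] n 54
wrist yellow 811 [102. 228.] ztop 0.0873 top mean [ 0.4989 -0.0542  0.1011] n 107
wrist red 185 [124. 112.] ztop 0.0412 top mean [0.5043 0.0727 0.0383] n 122
wrist red 2084 [ 75. 117.] ztop 0.0884 top mean [0.4707 0.0665 0.0869] n 1579
```

```bash
python3 - <<'E'
import cv2,numpy as np
a=cv2.imread("pics/scene0.png")[190:300,270:430]; b=cv2.imread("pics/side0.png")[200:300,160:280]
a=cv2.resize(a,None,fx=5,fy=5,interpolation=cv2.INTER_CUBIC); b=cv2.resize(b,None,fx=6,fy=6,interpolation=cv2.INTER_CUBIC)
cv2.imwrite("pics/ca.png",a);cv2.imwrite("pics/cb.png",b)
E
```

```text
(no output)
```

View pics/ca.png

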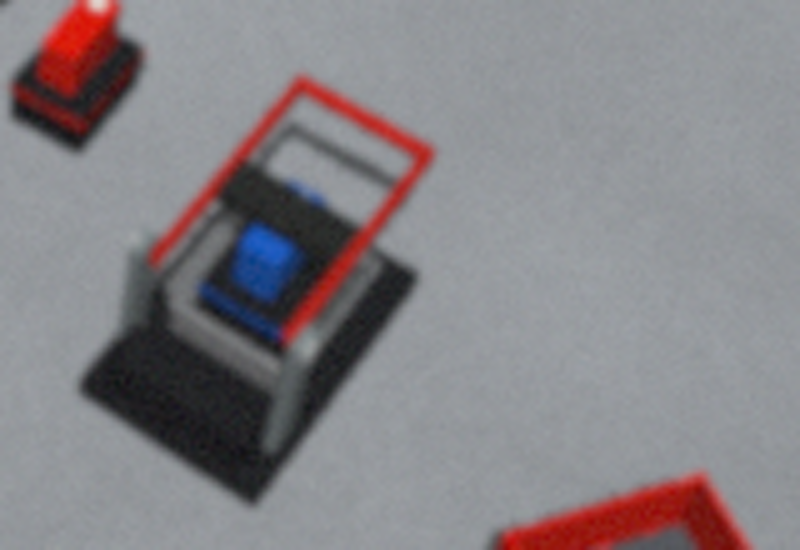

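View pics/cb.png

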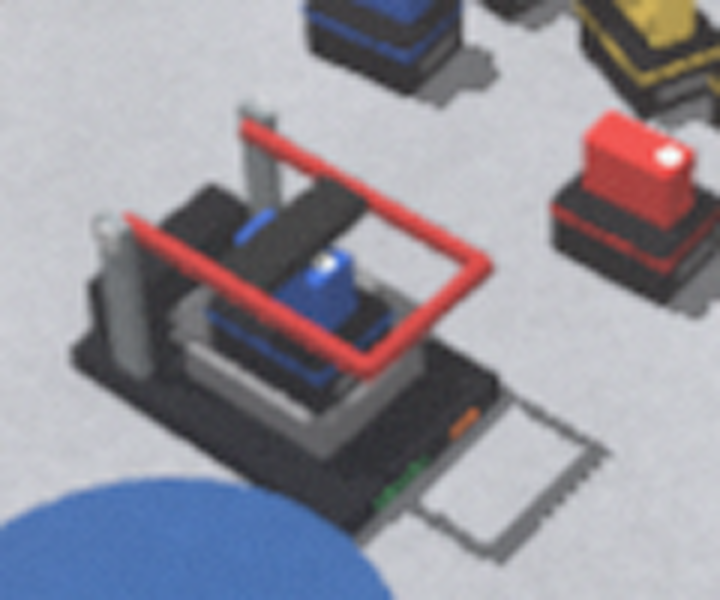

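```bash
python3 - <<'E'
from h import *
a=arm.camera_model("scene");b=arm.camera_model("side")
S={"bar-y":((330.4,206.4),(241.3,244.3)),"bar+y":((356,220.4),(221.3,261.3)),"hin-y":((300,242.4),(200.8,221.3)),"hin+y":((327.4,258),(181.7,236.2))}
for k,(p,q) in S.items(): 
    X,e=two(a,p,b,q); print(k,X.round(4),round(e,4), plane(a,*p,.123).round(4),plane(b,*q,.123).round(4))
E
```

```text
bar-y [0.4303 0.2158 0.12  ] 0.0047 [0.4336 0.2194 0.123 ] [0.4285 0.215  0.123 ]
bar+y [0.4213 0.3061 0.1223] 0.0035 [0.4226 0.3081 0.123 ] [0.421  0.3046 0.123 ]
hin-y [0.5991 0.2338 0.1174] 0.0035 [0.6031 0.2377 0.123 ] [0.5947 0.2354 0.123 ]
hin+y [0.5868 0.3234 0.121 ] 0.0063 [0.5891 0.3271 0.123 ] [0.5855 0.321  0.123 ]
```

Call:
{"method": "move_arm", "body": {"steps": [[[-40,-6,30,-0.02,0.5],[-40,-6,30,-0.02,0.5],[-40,-6,30,-0.02,0.5],[-40,-6,30,-0.02,0.5],[-40,-6,30,-0.02,0.5],[0,0,0,0,0.5],[0,0,0,0,0.5]]]}}

```text
time: 0.85
tcp_pos: [0.4453, 0.1413, 0.2529]
orientation: [-0.706, 0.706, 0.037, -0.035]
contact_force: [0.1, -0.2, 0.1]
width: 0.525
```

```bash
python3 - <<'E'
from h import *
s=arm.state(); print(s["time"],s["tcp_pos"],s["orientation"],s["width"])
for n in ("wrist","scene","side"):
    m,p,d=cap(n,"1"); np.savez(f"pics/{n}_1.npz",d=d,**m)
E
```

```text
0.85 [0.44528696 0.1413135  0.25285513] [-0.70597697  0.70639115  0.03672776 -0.03548419] 0.5251383513654087
```

View pics/wrist_1.png

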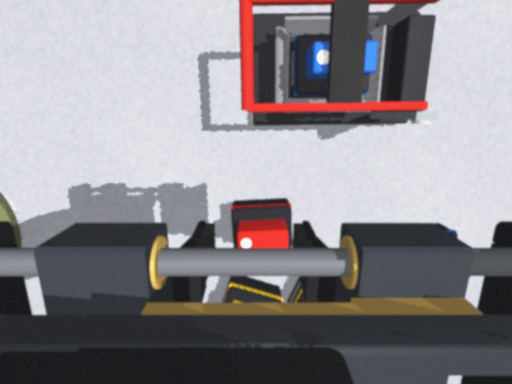

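View pics/scene_1.png

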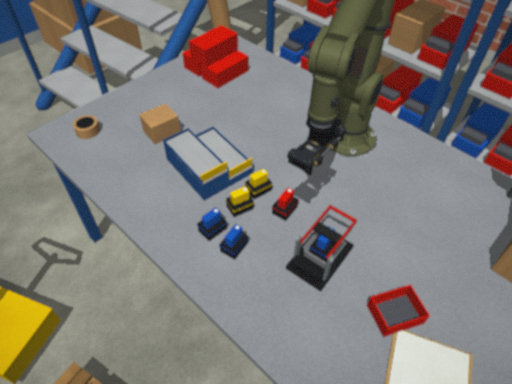

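```bash
python3 - <<'E'
from h import *
m=dict(np.load("pics/wrist_1.npz")); d=m["d"]
for n,(u,v),z in [("cornerBL",(247,106),.123),("bar mid up",(248,55),.123),("arm right end",(425,105),.123),("arm upper",(400,1),.123),("bar up",(249,5),.123),("dot",(322,57),.117),("gripR",(377,56),.117),("gripL",(313,57),.117)]:
    print(n,plane(m,u,v,z).round(4), "depth pt",pts(m,d,np.array([u]),np.array([v]))[0].round(4))
E
```

```text
cornerBL [0.4321 0.2174 0.123 ] depth pt [0.4322 0.2173 0.1299]
bar mid up [0.4288 0.2614 0.123 ] depth pt [0.429  0.2602 0.13  ]
arm right end [0.5983 0.2353 0.123 ] depth pt [0.5946 0.2347 0.1298]
arm upper [0.5553 0.3176 0.123 ] depth pt [0.5538 0.3162 0.1268]
bar up [0.4258 0.3012 0.123 ] depth pt [0.426  0.2998 0.1276]
dot [0.4966 0.2677 0.117 ] depth pt [0.4966 0.2677 0.1167]
gripR [0.5468 0.2737 0.117 ] depth pt [0.5685 0.2862 0.0575]
gripL [0.4883 0.2668 0.117 ] depth pt [0.4884 0.267  0.1163]
```

Call:
{"method": "move_arm", "body": {"steps": [[[-1,0,40,0,0.5],[-2,0,40,0,0.5],[-2,0,41,0,0.5],[0,20,0,0,0.5],[0,30,0,0,0.5],[0,30,0,0,0.5],[0,30,0,0,0.5],[0,20,0,0,0.5],[0,0,0,0,0.5],[0,0,0,0,0.5]]]}}

```text
time: 2.0
tcp_pos: [0.4294, 0.2602, 0.1222]
orientation: [-0.706, 0.706, 0.034, -0.035]
contact_force: [-0.6, -0.7, 0.3]
width: 0.498
```

```bash
python3 - <<'E'
from h import *
for n in ("wrist","side"):
    m,p,d=cap(n,"2")
m,p,d=arm.camera_model("side"),cv2.imread("pics/side_2.png"),0
cv2.imwrite("pics/side_2c.png",cv2.resize(p[140:320,120:360],None,fx=3,fy=3))
E
```

```text
(no output)
```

View pics/wrist_2.png

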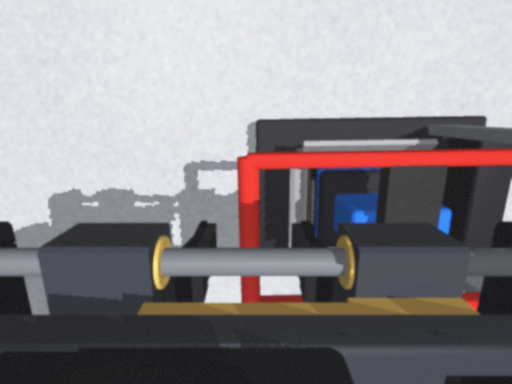

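View pics/side_2c.png

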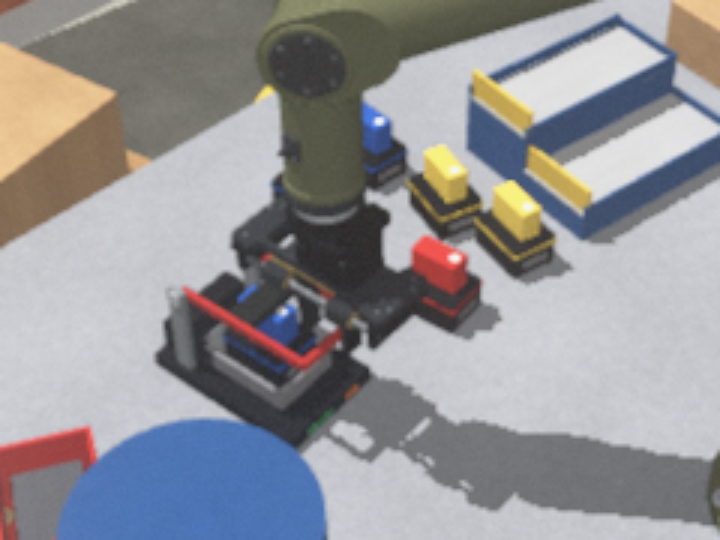

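Call:
{"method": "move_arm", "body": {"steps": [[[0,10,0,0,0.5],[0,8,0,0,0.5],[0,0,0,0,1],[0,0,0,0,1],[0,0,0,0,1],[0,0,0,0,1],[0,0,0,0,1]]]}}

```text
time: 2.8
tcp_pos: [0.4268, 0.2606, 0.1044]
orientation: [-0.706, 0.707, 0.034, -0.037]
contact_force: [-10.8, -2.1, 9.1]
width: 0.131
```

```bash
python3 -c "
import numpy as np
def s(a,b,n):
    t=np.linspace(a,b,n+1); P=np.stack([-165*np.cos(t),-165*np.sin(t)],1); d=np.diff(np.round(P,0),axis=0)
    return [[int(x),int(y)] for x,y in d]
print(s(0,1.2,20)); print(s(1.2,1.74,9))"
```

```text
[[0, -10], [1, -10], [2, -10], [2, -9], [2, -10], [4, -9], [3, -9], [5, -9], [4, -9], [6, -8], [6, -8], [6, -8], [7, -7], [7, -7], [7, -6], [8, -6], [9, -6], [8, -5], [9, -4], [9, -4]]
[[10, -3], [9, -3], [10, -2], [9, -2], [10, -1], [10, 0], [10, 0], [10, 1], [10, 1]]
```

Call:
{"method": "move_arm", "body": {"steps": [[[-2,-10,0,0,1],[1,-10,0,0,1],[2,-10,0,0,1],[2,-9,0,0,1],[2,-10,0,0,1],[4,-9,0,0,1],[3,-9,0,0,1],[5,-9,0,0,1],[4,-9,0,0,1],[6,-8,0,0,1]]]}}

```text
time: 3.8
tcp_pos: [0.4538, 0.2636, 0.198]
orientation: [-0.706, 0.706, 0.034, -0.037]
contact_force: [-9.5, 0.6, -0.7]
width: 0.126
```

Call:
{"method": "move_arm", "body": {"steps": [[[6,-8,0,0,1],[6,-8,0,0,1],[7,-7,0,0,1],[7,-7,0,0,1],[7,-6,0,0,1],[8,-6,0,0,1],[9,-6,0,0,1],[8,-5,0,0,1],[9,-4,0,0,1],[9,-4,0,0,1],[10,-3,0,0,1],[9,-3,0,0,1],[10,-2,0,0,1],[9,-2,0,0,1],[10,-1,0,0,1],[10,0,0,0,1],[10,0,0,0,1],[10,1,0,0,1],[10,1,0,0,1],[0,0,0,0,1]]]}}

```text
time: 5.8
tcp_pos: [0.621, 0.2822, 0.2689]
orientation: [0.708, -0.705, -0.037, 0.034]
contact_force: [0.5, 6.0, 3.5]
width: 0.13
```

Call:
{"method": "move_arm", "body": {"steps": [[[0,0,0,0,0.6],[0,0,0,0,0.5],[0,-20,0,0,0.5],[0,-30,0,0,0.5],[-20,-20,0,0,0.5],[-40,0,0,0,0.5],[-40,0,0,0,0.5],[0,0,0,0,0.5]]]}}

```text
time: 6.6
tcp_pos: [0.5153, 0.2693, 0.3383]
orientation: [-0.705, 0.707, 0.036, -0.036]
contact_force: [-0.6, 0.6, 0.5]
width: 0.5
```

```bash
python3 - <<'E'
from h import *
for n in ("wrist","side","scene"):
    m,p,d=cap(n,"3"); np.savez(f"pics/{n}_3.npz",d=d,**m)
a=cv2.imread("pics/scene_3.png"); cv2.imwrite("pics/scene_3c.png",cv2.resize(a[110:300,140:380],None,fx=3.3,fy=3.1,interpolation=cv2.INTER_CUBIC))
a=cv2.imread("pics/side_3.png"); cv2.imwrite("pics/side_3c.png",cv2.resize(a[130:300,150:400],None,fx=3.2,fy=3.2,interpolation=cv2.INTER_CUBIC))
print(arm.state()["qpos"])
E
```

```text
[-0.24915843  0.16848948 -0.31777132  1.41766077  0.05441537  1.56252583
 -0.46491742]
```

View pics/scene_3c.png

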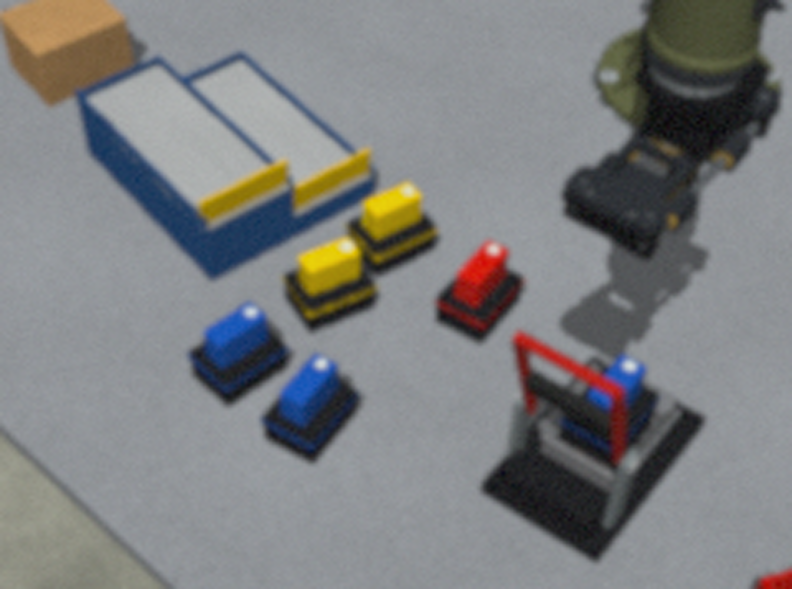

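View pics/side_3c.png

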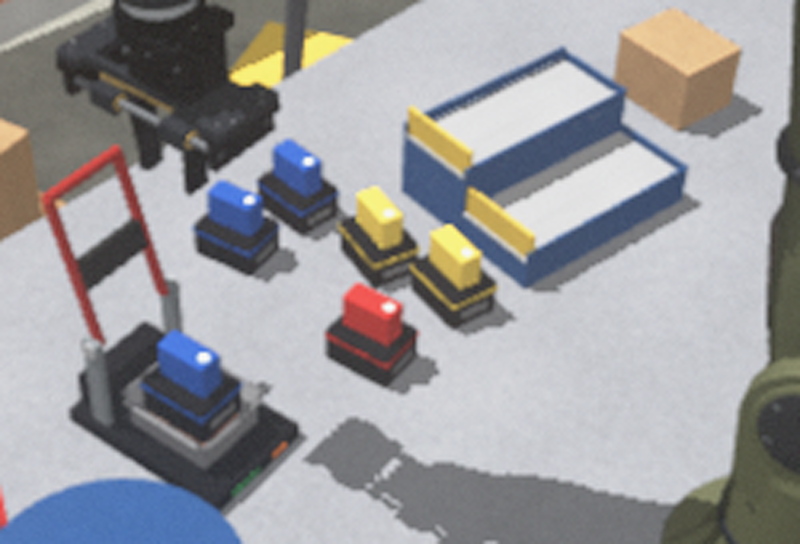

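View pics/wrist_3.png

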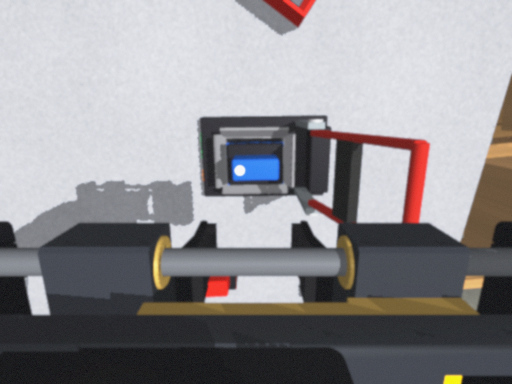

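```bash
python3 - <<'E'
from h import *
for n in ("scene","side"):
    m=dict(np.load(f"pics/{n}_3.npz")); d=m["d"]; p=cv2.imread(f"pics/{n}_3.png")
    vs,us=np.nonzero(d>0); P=pts(m,d,us,vs); c=p[vs,us].astype(int)
    reg=(P[:,0]>.35)&(P[:,0]<.95)&(P[:,1]<-.03)&(P[:,1]>-.6)
    gray=(c.max(1)-c.min(1)<25)&(c.max(1)>120)
    for z in (.04,.09):
        s=reg&gray&(abs(P[:,2]-z)<.006); Q=P[s]
        if len(Q)<30: print(n,z,len(Q)); continue
        r=cv2.minAreaRect(Q[:,:2].astype(np.float32)); print(n,z,len(Q),"rect",np.round(r[0],4),np.round(r[1],4),r[2], "zmed",np.median(Q[:,2]).round(4)); print(cv2.boxPoints(r).round(3).tolist())
    M=masks(p)["yellow"]
    for b,s,ct in blobs(M,15):
        v,u=np.nonzero(b&(d>0)); 
        if len(u)<10: continue
        Q=pts(m,d,u,v)
        if Q[:,1].mean()>-.02 or Q[:,0].max()>1 or Q[:,1].min()<-.6: continue
        zt=np.percentile(Q[:,2],97); T=Q[Q[:,2]>zt-.008]
        L=cv2.fitLine(T[:,:2].astype(np.float32),cv2.DIST_L2,0,.01,.01).ravel()
        print(n,"yellow",ct.round(),len(u),"z",Q[:,2].min().round(3),zt.round(3),"xr",T[:,0].min().round(3),T[:,0].max().round(3),"yr",T[:,1].min().round(3),T[:,1].max().round(3),"L",L.round(3))
m=dict(np.load("pics/wrist_3.npz")); p=cv2.imread("pics/wrist_3.png"); d=m["d"]
for b,s,ct in blobs(masks(p)["blue"],300):
    v,u=np.nonzero(b); Q=pts(m,d,u,v); print(ct,len(u),np.percentile(Q[:,2],[5,50,95]).round(4)); T=Q[Q[:,2]>np.percentile(Q[:,2],95)-.006]; r=cv2.minAreaRect(T[:,:2].astype(np.float32)); print(r)
E
```

```text
scene 0.04 644 rect [ 0.4464 -0.2657] [0.2633 0.098 ] 78.73802185058594 zmed 0.0374
[[0.37299999594688416, -0.38499999046325684], [0.4690000116825104, -0.40400001406669617], [0.5199999809265137, -0.1459999978542328], [0.42399999499320984, -0.12700000405311584]]
scene 0.09 1035 rect [ 0.5745 -0.224 ] [0.3901 0.1174] 76.14645385742188 zmed 0.0873
[[0.47099998593330383, -0.39899998903274536], [0.5849999785423279, -0.4269999861717224], [0.6779999732971191, -0.04899999871850014], [0.5640000104904175, -0.020999999716877937]]
scene yellow [240. 167.] 136 z 0.043 0.074 xr 0.423 0.519 yr -0.153 -0.137 L [ 0.991 -0.134  0.468 -0.145]
scene yellow [213. 171.] 163 z 0.093 0.124 xr 0.535 0.63 yr -0.17 -0.152 L [ 0.993 -0.119  0.58  -0.161]
scene yellow [258. 178.] 211 z -0.007 0.087 xr 0.439 0.494 yr -0.079 -0.042 L [ 0.944 -0.329  0.47  -0.059]
scene yellow [261. 189.] 31 z 0.028 0.041 xr 0.444 0.508 yr -0.045 -0.023 L [ 0.969 -0.248  0.477 -0.033]
scene yellow [240. 196.] 246 z -0.003 0.087 xr 0.543 0.599 yr -0.072 -0.029 L [ 0.915 -0.403  0.573 -0.049]
scene yellow [241. 208.] 40 z 0.022 0.042 xr 0.546 0.614 yr -0.035 -0.012 L [ 0.955 -0.296  0.584 -0.024]
side 0.04 902 rect [ 0.5312 -0.2357] [0.5153 0.2747] 71.93601989746094 zmed 0.0416
[[0.32100000977516174, -0.43799999356269836], [0.5820000171661377, -0.5230000019073486], [0.7419999837875366, -0.032999999821186066], [0.48100000619888306, 0.052000001072883606]]
side 0.09 788 rect [ 0.5118 -0.2828] [0.5322 0.2345] 78.32152557373047 zmed 0.0915
[[0.34299999475479126, -0.5199999809265137], [0.5730000138282776, -0.5669999718666077], [0.6809999942779541, -0.04600000008940697], [0.45100000500679016, 0.0020000000949949026]]
[257.0625    167.5307971] 1104 [0.0844 0.1246 0.1262]
((0.5138751864433289, 0.29774802923202515), (0.059495460242033005, 0.08342088758945465), 7.109852313995361)
```

```bash
python3 - <<'E'
from h import *
m=dict(np.load("pics/wrist_3.npz")); p=cv2.imread("pics/wrist_3.png"); d=m["d"]
b=blobs(masks(p)["blue"],300)[0][0]
v,u=np.nonzero(b); Q=pts(m,d,u,v); s=Q[:,2]>.115
v,u=v[s],u[s]; W=np.array([plane(m,a,c,.125)[:2] for a,c in zip(u,v)])
W=W[(W[:,1]<.3)]
print(len(W),W.min(0),W.max(0)); print(cv2.minAreaRect(W.astype(np.float32)))
cv2.imwrite("pics/w3c.png",cv2.resize(p[100:210,180:340],None,fx=5,fy=5,interpolation=cv2.INTER_NEAREST))
E
```

```text
923 [0.48733637 0.254266  ] [0.54800625 0.28964732]
((0.516994833946228, 0.27289462089538574), (0.05903622508049011, 0.0320616140961647), 7.037316799163818)
```

View pics/w3c.png

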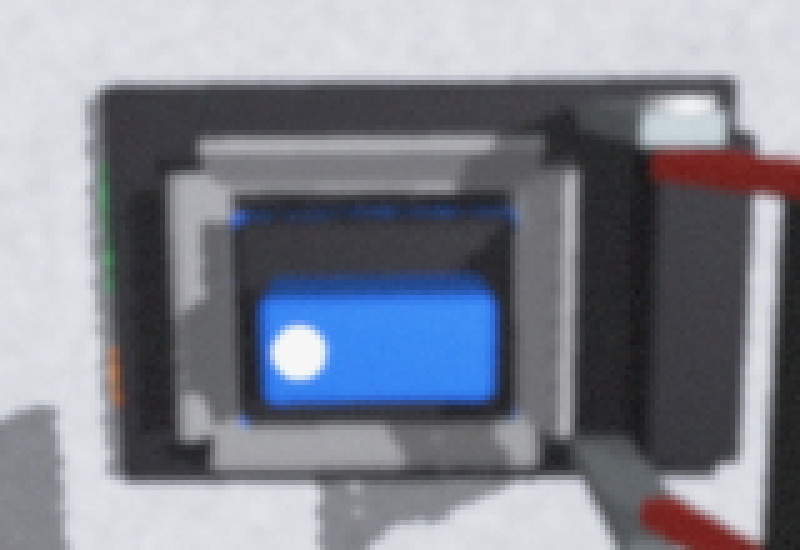

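```bash
python3 - <<'E'
from h import *
m=dict(np.load("pics/wrist_3.npz"))
P=[plane(m,180+u/5-.4,100+v/5-.4,.125)[:2] for u,v in [(262,293),(498,293),(498,405),(262,405)]]
P=np.array(P); print(P,P.mean(0), np.arctan2(*(P[1]-P[0])[::-1]),np.arctan2(*(P[2]-P[3])[::-1]))
# cradle outer rim, straight rectangle: rim height ~ .03+.032
P=np.array([plane(m,180+u/5-.4,100+v/5-.4,.062)[:2] for u,v in [(170,135),(578,135),(578,470),(170,470)]])
print(P,P.mean(0))
E
```

```text
[[0.48714719 0.28204709]
 [0.54638654 0.28808729]
 [0.54996088 0.25937807]
 [0.48954445 0.25321799]] [0.51825976 0.27068261] 0.10161143379320196 0.10160924296959037
[[0.45352983 0.31511616]
 [0.56992936 0.3269849 ]
 [0.5835945  0.22838803]
 [0.46019638 0.21580648]] [0.51681252 0.27157389]
```

Call:
{"method": "move_arm", "body": {"steps": [[[3,0,1,-0.15,0.5],[0,0,0,-0.15,0.5],[0,0,0,-0.15,0.5],[0,0,0,-0.15,0.5],[0,0,0,-0.15,0.5],[0,0,0,-0.15,0.5],[0,0,0,-0.15,0.5],[0,0,0,-0.15,0.5],[0,0,0,-0.15,0.5],[0,0,0,-0.15,0.5],[0,0,0,-0.07,0.5],[0,30,0,0,0.5],[0,40,0,0,0.5],[0,40,0,0,0.5],[0,0,0,0,0.5]]]}}

```text
time: 8.25
tcp_pos: [0.5205, 0.2681, 0.221]
orientation: [0.476, -0.474, -0.52, 0.527]
contact_force: [-0.2, -1.8, -0.8]
width: 0.501
```

```bash
python3 - <<'E'
from h import *
s=arm.state();print(s["tcp_pos"],s["qpos"])
from scipy.spatial.transform import Rotation as R
q=s["orientation"]; print(R.from_quat(np.roll(q,-1)).as_matrix().round(3))
m,p,d=cap("wrist","4")
E
```

```text
[0.52051783 0.26811069 0.22096553] [-0.13867673  0.22223671 -0.44422867  1.59692983  0.09597316  1.35557852
  1.07320737]
[[-0.097 -0.01  -0.995]
 [ 0.995 -0.005 -0.097]
 [-0.004 -1.     0.01 ]]
```

View pics/wrist_4.png

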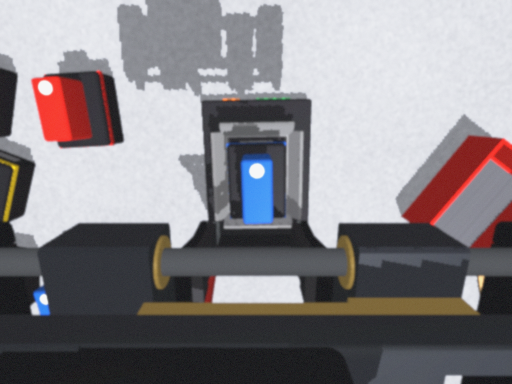

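Call:
{"method": "move_arm", "body": {"steps": [[[2,0,2,0,0.5],[0,40,0,0,0.5],[0,40,0,0,0.5],[0,30,0,0,0.5],[0,21,0,0,0.5],[0,0,0,0,0.5],[0,0,0,0,0.5]]]}}

```text
time: 9.0
tcp_pos: [0.5216, 0.2739, 0.0988]
orientation: [-0.474, 0.475, 0.525, -0.523]
contact_force: [-0.4, -0.4, 0.8]
width: 0.502
```

Call:
{"method": "move_arm", "body": {"steps": [[[-2,8,3,0,0.5],[0,0,0,0,0.5],[0,0,0,0,1],[0,0,0,0,1],[0,0,0,0,1],[0,0,0,0,1],[0,0,0,0,1]]]}}

```text
time: 9.7
tcp_pos: [0.5174, 0.2706, 0.0887]
orientation: [-0.474, 0.475, 0.524, -0.524]
contact_force: [-0.1, -0.2, 1.1]
width: 0.321
```

Call:
{"method": "move_arm", "body": {"steps": [[[0,-20,0,0,1],[0,-30,0,0,1],[0,-40,0,0,1],[0,-40,0,0,1],[0,-40,0,0,1],[0,-40,0,0.09,1],[0,-20,0,0.09,1],[0,0,0,0.09,1],[-25,0,-10,0,1],[-43,0,-18,0,1],[-43,0,-18,0,1],[-43,0,-18,0,1],[-43,0,-18,0,1],[-43,0,-18,0,1],[-43,0,-18,0,1],[-43,0,-18,0,1],[-43,0,-18,0,1],[-43,0,-18,0,1],[-15,0,-6,0,1],[0,0,0,0,1]]]}}

```text
time: 11.7
tcp_pos: [0.6189, -0.1852, 0.316]
orientation: [0.543, -0.542, -0.452, 0.455]
contact_force: [0.4, 1.0, -3.4]
width: 0.32
```

Call:
{"method": "move_arm", "body": {"steps": [[[0,0,0,0,1],[0,0,0,0,1]]]}}

```text
time: 11.9
tcp_pos: [0.6201, -0.1779, 0.3179]
orientation: [0.541, -0.54, -0.457, 0.456]
contact_force: [-0.3, 0.2, -3.9]
width: 0.322
```

```bash
cat >> h.py <<'E'
from scipy.spatial.transform import Rotation
def yaw():
    q=arm.state()["orientation"]; M=Rotation.from_quat(np.roll(q,-1)).as_matrix(); return np.arctan2(M[1,0],M[0,0])
def shift(target):
    s=arm.state(); y=yaw(); d=np.array(target)-s["tcp_pos"]
    M=Rotation.from_quat(np.roll(s["orientation"],-1)).as_matrix()
    X=np.array([np.cos(y),np.sin(y),0]); Z=np.array([-np.sin(y),np.cos(y),0])
    return np.round(1000*np.array([d@X,-d[2],d@Z]),1)
E
python3 - <<'E'
from h import *
print(arm.state()["tcp_pos"],yaw(),arm.state()["qpos"])
m,p,d=cap("wrist","5"); np.savez("pics/wrist_5.npz",d=d,**m)
E
```

```text
[ 0.62005805 -0.17790961  0.31792588] 1.4031813960677526 [ 0.32470554  0.28978815 -0.11176105  1.30386095  0.03044288  1.550659
  1.62010594]
```

View pics/wrist_5.png

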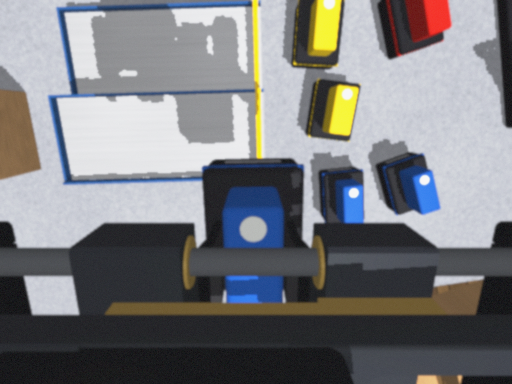

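```bash
python3 - <<'E'
import cv2
p=cv2.imread("pics/wrist_5.png"); cv2.imwrite("pics/w5c.png",cv2.resize(p[0:195,40:290],None,fx=3.2,fy=3.0,interpolation=cv2.INTER_CUBIC))
cv2.imwrite("pics/w5d.png",cv2.resize(p[0:170,225:275],None,fx=8,fy=3.5,interpolation=cv2.INTER_CUBIC))
E
```

```text
(no output)
```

View pics/w5c.png

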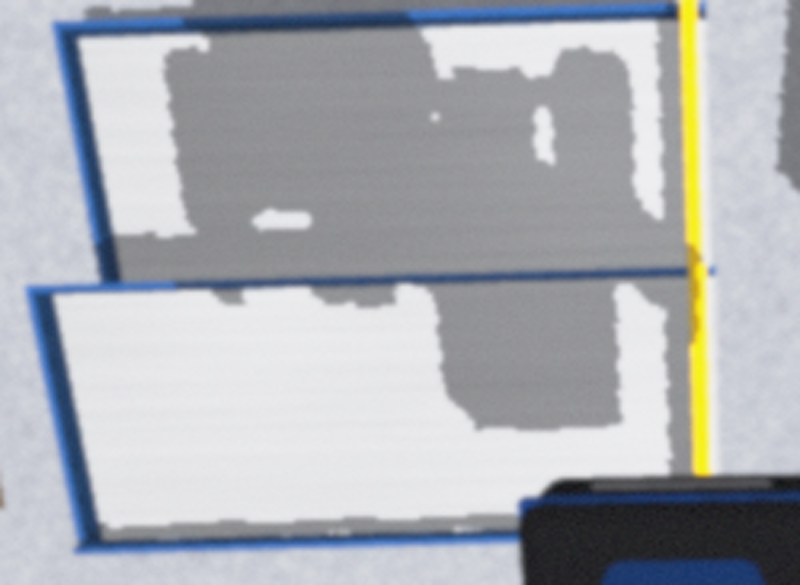

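View pics/w5d.png

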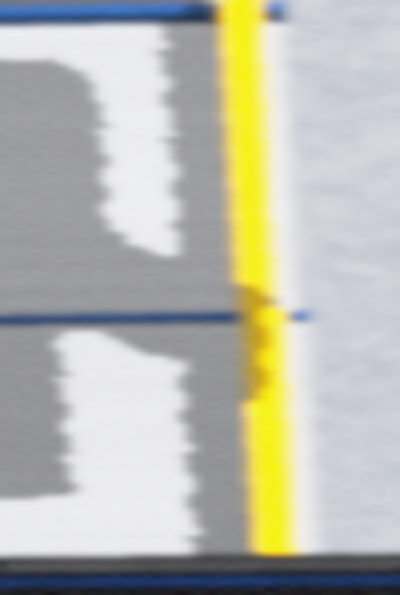

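```bash
python3 - <<'E'
from h import *
m=dict(np.load("pics/wrist_5.npz"))
g=lambda u,v,z: plane(m,u-.3,v-.3,z)
L={"lowfront":[(57.2,8.3,.052),(260.3,1.7,.052)],"upfront":[(49.4,96,.102),(255,90,.102)],"uprear":[(64.4,183.3,.106),(202.5,181,.106)],
"lstop":[(252.3,2.9,.075),(254.4,82.9,.075)],"ustop":[(255.6,114,.125),(256.5,157,.125)],"lleft":[(57.2,8.3,.052),(74,93,.052)],"uleft":[(49.4,96,.102),(64.4,183.3,.102)]}
for k,(a,b) in L.items():
    A,B=g(*a),g(*b); t=B-A; print(k,A.round(4),B.round(4),"len",np.linalg.norm(t).round(4),"dir",np.arctan2(t[1],t[0]).round(3),"yaw?",(np.arctan2(t[1],t[0])-(np.pi/2 if abs(t[1])>abs(t[0]) else 0)).round(3))
d=m["d"]
for (u,v) in [(120,140),(200,140),(120,50),(200,50)]: print(pts(m,d,np.array([u]),np.array([v]))[0].round(4))
E
```

```text
lowfront [ 0.3812 -0.3906  0.052 ] [ 0.4169 -0.1347  0.052 ] len 0.2584 dir 1.432 yaw? -0.139
upfront [ 0.4893 -0.405   0.102 ] [ 0.5239 -0.1599  0.102 ] len 0.2476 dir 1.43 yaw? -0.14
uprear [ 0.5951 -0.4199  0.106 ] [ 0.6219 -0.2447  0.106 ] len 0.1773 dir 1.419 yaw? -0.152
lstop [ 0.4238 -0.1461  0.075 ] [ 0.5134 -0.1587  0.075 ] len 0.0905 dir -0.14 yaw? -0.14
ustop [ 0.5515 -0.164   0.125 ] [ 0.6005 -0.1711  0.125 ] len 0.0495 dir -0.145 yaw? -0.145
lleft [ 0.3812 -0.3906  0.052 ] [ 0.4829 -0.4023  0.052 ] len 0.1025 dir -0.114 yaw? -0.114
uleft [ 0.4893 -0.405   0.102 ] [ 0.5956 -0.4226  0.102 ] len 0.1078 dir -0.164 yaw? -0.164
[ 0.5546 -0.3405  0.0914]
[ 0.5718 -0.2393  0.0907]
[ 0.4386 -0.3301  0.039 ]
[ 0.4568 -0.2232  0.0395]
```

```bash
cat >> h.py <<'E'
EX=np.array([.99,-.1415]);EY=np.array([.1415,.99])
def slot(row,k,gap=.008): # k=0,1,2
    s=.596 if row=="u" else .488; t=-.0845-.03-gap-.068*k
    return s*EX+t*EY
def go(xy,z): print("shift",shift([xy[0],xy[1],z]),"yaw",yaw().round(4))
E
python3 -c "
from h import *
print(slot('u',0)); go(slot('u',0),.16)"
```

```text
[ 0.57270625 -0.205609  ]
shift [-35.1 158.2  42.1] yaw 1.4033
```

Call:
{"method": "move_arm", "body": {"steps": [[[-18,0,21,-0.026,1],[-17,0,21,0,1],[0,0,0,0,1],[0,40,0,0,1],[0,40,0,0,1],[0,40,0,0,1],[0,30,0,0,1],[0,8,0,0,1],[0,0,0,0,1],[0,0,0,0,1]]]}}

```text
time: 12.95
tcp_pos: [0.5745, -0.2082, 0.1626]
orientation: [-0.534, 0.536, 0.463, -0.462]
contact_force: [0.6, 1.1, -3.5]
width: 0.321
```

```bash
python3 - <<'E'
from h import *
print(arm.state()["tcp_pos"],arm.state()["width"]);go(slot('u',0),.1425)
m,p,d=cap("wrist","6");m,p,d=cap("side","6")
cv2.imwrite("pics/s6c.png",cv2.resize(p[100:260,200:400],None,fx=4,fy=3.75,interpolation=cv2.INTER_CUBIC))
E
```

```text
[ 0.57451767 -0.20821251  0.16259111] 0.3206293974139777
shift [ 2.3 20.1  2.2] yaw 1.4269
```

View pics/s6c.png

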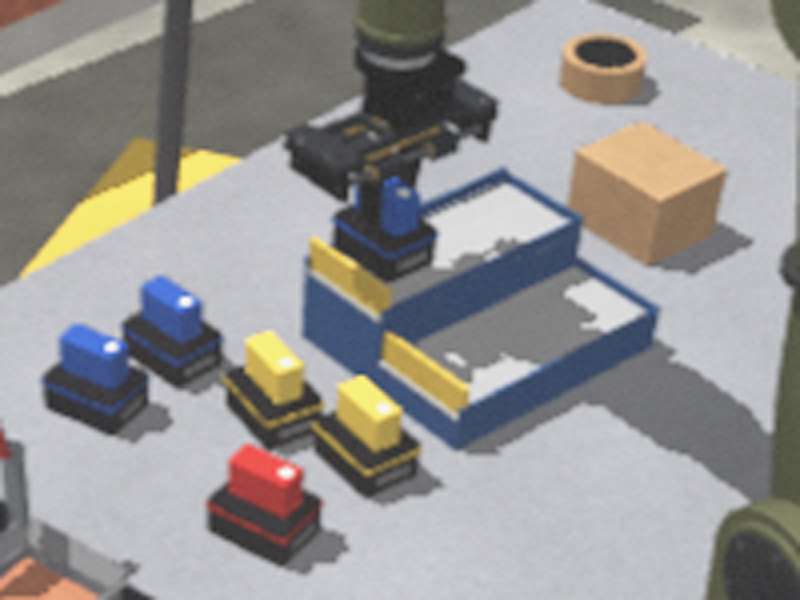

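Call:
{"method": "move_arm", "body": {"steps": [[[2,10,2,0,1],[0,8,0,0,1],[0,2,0,0,1],[0,0,0,0,1],[0,0,0,0,1]]]}}

```text
time: 13.55
tcp_pos: [0.5711, -0.2058, 0.1408]
orientation: [0.535, -0.535, -0.463, 0.463]
contact_force: [-2.4, 1.3, 2.1]
width: 0.319
```

Call:
{"method": "move_arm", "body": {"steps": [[[0,0,0,0,0.6],[0,0,0,0,0.5],[0,0,0,0,0.5],[0,-20,0,0,0.5],[0,-30,0,0,0.5],[0,-40,0,0,0.5],[0,-40,0,0,0.5],[40,0,5,0,0.5],[45,0,5,0,0.5],[45,0,5,0,0.5],[45,0,5,0,0.5],[45,0,5,0,0.5],[40,0,5,0,0.5],[0,0,0,0,0.5],[0,0,0,0,0.5],[0,0,0,0,0.5]]]}}

```text
time: 15.15
tcp_pos: [0.5794, 0.0537, 0.2703]
orientation: [-0.535, 0.536, 0.462, -0.462]
contact_force: [-0.8, -0.4, 0.2]
width: 0.503
```

```bash
cat >> h.py <<'E'
def packs(m,p,d,zref=.087):
    """bright top faces of grips: cast to plane zref, min area rect; returns list"""
    out=[]
    hsv=cv2.cvtColor(p,cv2.COLOR_BGR2HSV)
    for c,M in masks(p).items():
        for b,s,ct in blobs(M,150):
            v,u=np.nonzero(b&(d>0))
            if len(u)<100: continue
            Q=pts(m,d,u,v); k=abs(Q[:,2]-zref)<.006
            if k.sum()<100: continue
            W=np.array([plane(m,a,e,zref)[:2] for a,e in zip(u[k],v[k])]).astype(np.float32)
            (cx,cy),(w,h),a=cv2.minAreaRect(W)
            if w<h: w,h,a=h,w,a+90
            a=np.radians((a+90)%180-90)
            out.append((c,np.round([cx,cy],4),np.round([w,h],3),round(a,3),"zmed",np.median(Q[k,2]).round(4),ct.round()))
    return out
E
python3 - <<'E'
from h import *
print(arm.state()["tcp_pos"],yaw())
m,p,d=cap("wrist","7"); np.savez("pics/wrist_7.npz",d=d,**m)
for o in packs(m,p,d): print(*o)
E
```

```text
[0.57937418 0.05372051 0.2702749 ] 1.4239110134308512
blue [0.6655 0.047 ] [0.029 0.012] 1.423 zmed 0.0863 [258. 238.]
yellow [ 0.4625 -0.0608] [0.059 0.028] -0.213 zmed 0.0868 [139.  87.]
yellow [ 0.5645 -0.051 ] [0.059 0.029] -0.289 zmed 0.0868 [167. 174.]
red [0.4656 0.0656] [0.059 0.028] 0.157 zmed 0.087 [250.  73.]
```

View pics/wrist_7.png

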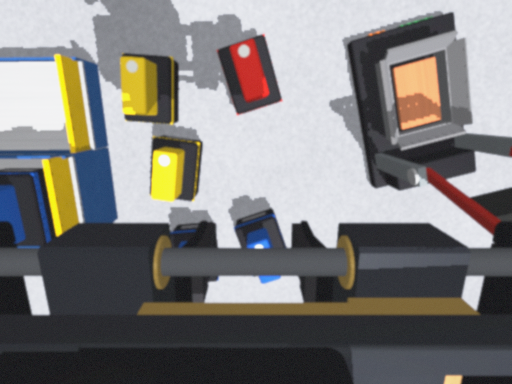

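```bash
python3 - <<'E'
from h import *
m=dict(np.load("pics/wrist_7.npz"));p=cv2.imread("pics/wrist_7.png");d=m["d"]
h=cv2.cvtColor(p,cv2.COLOR_BGR2HSV); M=(h[...,0]>5)&(h[...,0]<20)&(h[...,1]>80)&(h[...,2]>80)
for b,s,ct in blobs(M,500):
    v,u=np.nonzero(b);Q=pts(m,d,u,v); print(ct,len(u),np.percentile(Q[:,2],[5,50,95]).round(4))
    W=np.array([plane(m,a,e,.038)[:2] for a,e in zip(u,v)]).astype(np.float32); print(cv2.minAreaRect(W))
print("red grasp"); go([.466,.0656],.16)
E
```

```text
[416.98542173  92.68413745] 2881 [0.0238 0.0383 0.0397]
((0.5167804956436157, 0.270372599363327), (0.07971298694610596, 0.054493073374032974), 6.3494791984558105)
red grasp
shift [ -4.6 110.3 113.9] yaw 1.4232
```

Call:
{"method": "move_arm", "body": {"steps": [[[-5,0,38,0,0.5],[0,0,38,0,0.5],[0,0,38,0,0.5],[0,40,0,-0.1,0.5],[0,40,0,-0.1,0.5],[0,30,0,-0.1,0.5],[0,0,0,0,0.5],[0,0,0,0,0.5],[0,0,0,0,0.5]]]}}

```text
time: 16.1
tcp_pos: [0.4672, 0.0666, 0.1624]
orientation: [-0.46, 0.461, 0.538, -0.536]
contact_force: [0.4, 0.8, 0.6]
width: 0.501
```

```bash
python3 - <<'E'
from h import *
go([.466,.0656],.0515)
m,p,d=cap("wrist","8")
E
```

```text
shift [ -0.8 110.9   1.3] yaw 1.7232
```

View pics/wrist_8.png

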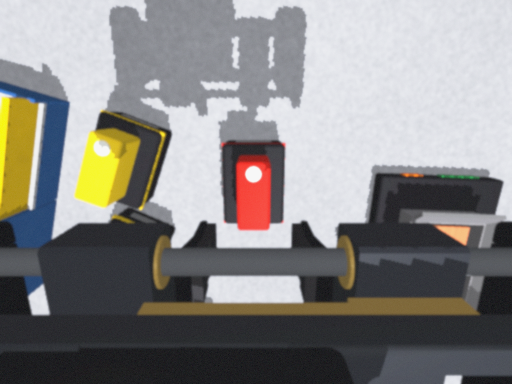

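Call:
{"method": "move_arm", "body": {"steps": [[[-1,30,1,0,0.5],[0,35,0,0,0.5],[0,30,0,0,0.5],[0,14,0,0,0.5],[0,0,0,0,0.5],[0,0,0,0,0.5],[0,0,0,0,1],[0,0,0,0,1],[0,0,0,0,1],[0,0,0,0,1],[0,0,0,0,1]]]}}

```text
time: 17.25
tcp_pos: [0.4655, 0.066, 0.0523]
orientation: [-0.459, 0.46, 0.538, -0.537]
contact_force: [-0.4, 0.7, 6.0]
width: 0.317
```

Call:
{"method": "move_arm", "body": {"steps": [[[0,-15,0,0,1],[0,-30,0,0,1],[0,-40,0,0,1],[0,-40,0,0.05,1],[0,-25,0,0,1],[20,0,-8,0,1],[35,0,-13,0,1],[35,0,-13,0,1],[35,0,-13,0,1],[35,0,-13,0,1],[25,0,-9,0,1],[13,0,-4,0,1],[0,0,0,0,1],[0,0,0,0,1],[0,0,0,0,1]]]}}

```text
time: 18.75
tcp_pos: [0.5168, 0.268, 0.2011]
orientation: [0.473, -0.474, -0.524, 0.526]
contact_force: [-0.3, -0.8, -4.0]
width: 0.32
```

```bash
python3 - <<'E'
from h import *
print(arm.state()["width"],arm.state()["tcp_pos"])
go([.517,.2705],.12)
m,p,d=cap("wrist","9")
E
```

```text
0.31957122650729713 [0.51676311 0.26797035 0.20107264]
shift [ 2.5 81.1 -0.5] yaw 1.6734
```

View pics/wrist_9.png

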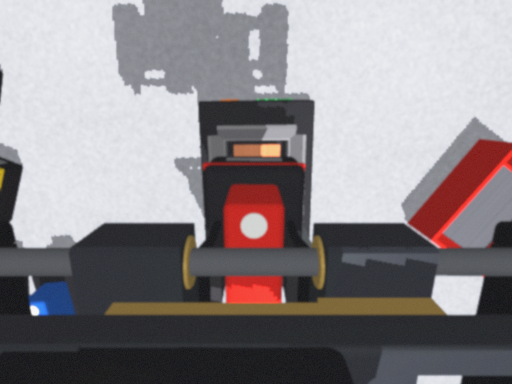

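Call:
{"method": "move_arm", "body": {"steps": [[[2,30,0,0,1],[0,35,0,0,1],[0,16,0,0,1],[0,0,0,0,1],[0,0,0,0,1],[0,0,0,0,1]]]}}

```text
time: 19.4
tcp_pos: [0.5177, 0.2729, 0.1225]
orientation: [-0.473, 0.474, 0.527, -0.524]
contact_force: [0.6, 0.8, -3.6]
width: 0.318
```

```bash
python3 - <<'E'
from h import *
print(arm.state()["width"],arm.state()["tcp_pos"])
go([.517,.2705],.092)
E
```

```text
0.318100225928313 [0.5176908  0.27293746 0.12245532]
shift [-2.4 30.5  0.9] yaw 1.6757
```

Call:
{"method": "move_arm", "body": {"steps": [[[-2,10,0,0,1],[0,10,0,0,1],[0,6,0,0,1],[0,5,0,0,1],[0,0,0,0,1],[0,0,0,0,1]]]}}

```text
time: 20.0
tcp_pos: [0.5161, 0.2701, 0.0897]
orientation: [0.473, -0.473, -0.525, 0.526]
contact_force: [-2.7, -2.8, 2.5]
width: 0.321
```

Call:
{"method": "move_arm", "body": {"steps": [[[0,0,0,0,0.6],[0,0,0,0,0.5],[0,0,0,0,0.5],[0,-15,0,0,0.5],[0,-30,0,0,0.5],[0,-45,0,0,0.5],[0,-45,0,0,0.5],[0,-45,0,0,0.5],[0,-45,0,0,0.5],[0,-40,0,0,0.5],[0,-10,0,0.14,0.5],[0,0,0,0.15,0.5],[0,0,0,0.15,0.5],[0,0,0,0.15,0.5],[0,0,0,0.15,0.5],[0,0,0,0.15,0.5],[0,0,0,0.15,0.5],[0,0,0,0.15,0.5],[0,0,0,0.15,0.5],[0,0,0,0.15,0.5]]]}}

```text
time: 22.0
tcp_pos: [0.5164, 0.2706, 0.3658]
orientation: [0.705, -0.704, -0.064, 0.063]
contact_force: [0.2, -1.1, -0.1]
width: 0.499
```

Call:
{"method": "move_arm", "body": {"steps": [[[0,0,0,0.08,0.5],[0,0,0,0,0.5],[0,0,0,0,0.5]]]}}

```text
time: 22.3
tcp_pos: [0.5165, 0.2706, 0.3653]
orientation: [0.706, -0.706, -0.039, 0.038]
contact_force: [0.2, 0.6, -0.0]
width: 0.505
```

```bash
python3 - <<'E'
from h import *
print(arm.state()["tcp_pos"])
go([.636,.2826],.345)
m,p,d=cap("wrist","10"); np.savez("pics/wrist_10.npz",d=d,**m)
for o in packs(m,p,d,.125): print(*o)
for n in ("side","scene"):
    m,p,d=cap(n,"10"); np.savez(f"pics/{n}_10.npz",d=d,**m)
    cv2.imwrite(f"pics/{n}_10c.png",cv2.resize(p[130:300,150:400],None,fx=3.2,fy=3.2,interpolation=cv2.INTER_CUBIC))
E
```

```text
[0.51647455 0.27057001 0.36526368]
shift [120.1  20.3  -1. ] yaw 0.1084
red [0.5146 0.2704] [0.059 0.028] 0.108 zmed 0.1249 [254. 166.]
```

View pics/wrist_10.png

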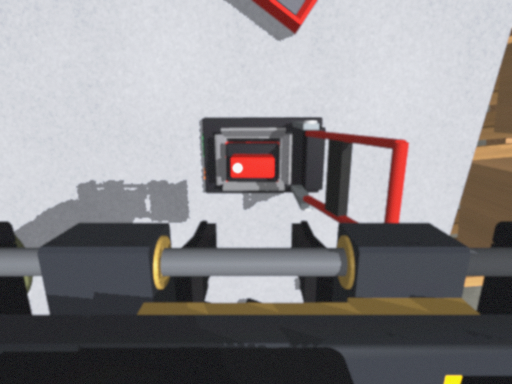

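View pics/side_10c.png

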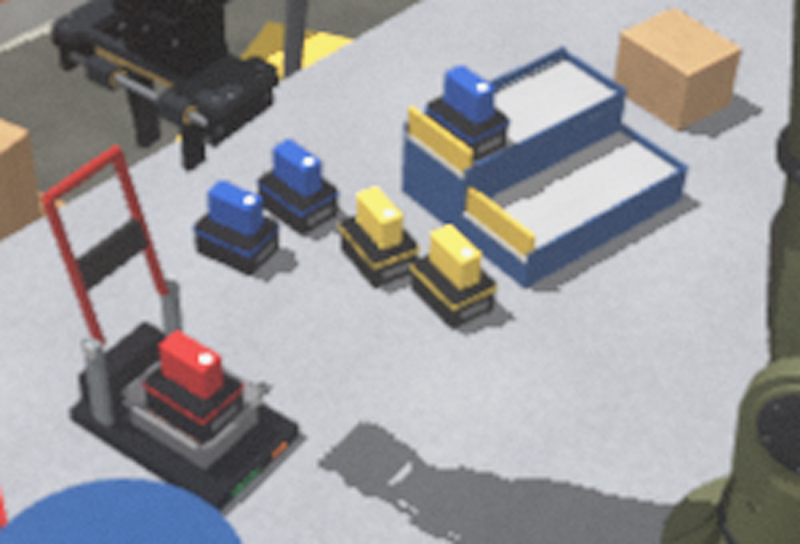

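View pics/scene_10c.png

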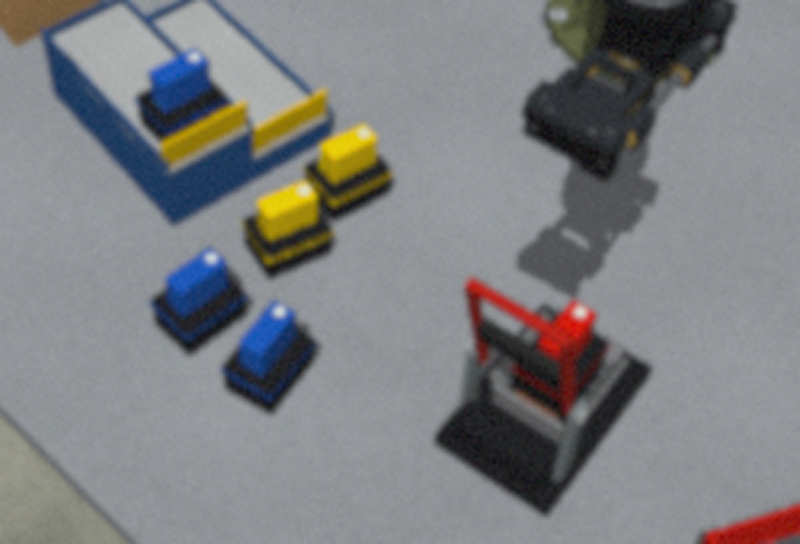

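```bash
python3 - <<'E'
from h import *
w=dict(np.load("pics/wrist_10.npz"));s=dict(np.load("pics/side_10.npz"))
print(two(w,(401,145),s,(165.5,193)))
print([plane(w,u,v,.2816).round(4) for u,v in ((401,146),(398,180),(394,215))])
go([.636,.2826],.345)
E
```

```text
(array([0.63382271, 0.32708715, 0.27442172]), np.float64(0.004223678094695527))
[array([0.6323, 0.3279, 0.2816]), array([0.6364, 0.2998, 0.2816]), array([0.6401, 0.2689, 0.2816])]
shift [120.1  19.7  -0.6] yaw 0.1072
```

Call:
{"method": "move_arm", "body": {"steps": [[[40,0,0,0,0.5],[40,0,0,0,0.5],[40,0,0,0,0.5],[0,20,0,0,0.5],[0,30,0,0,0.5],[0,30,0,0,0.5],[0,20,0,0,0.5],[0,0,0,0,0.5],[0,0,0,0,0.5]]]}}

```text
time: 23.35
tcp_pos: [0.636, 0.283, 0.2648]
orientation: [0.706, -0.706, -0.038, 0.038]
contact_force: [0.8, 1.2, -0.0]
width: 0.502
```

```bash
python3 - <<'E'
from h import *
go([.6365,.283],.2626)
m,p,d=cap("wrist","11"); m,p,d=cap("side","11"); cv2.imwrite("pics/s11c.png",cv2.resize(p[100:280,100:280],None,fx=3.3,fy=3.3,interpolation=cv2.INTER_CUBIC))
E
```

```text
shift [ 0.5  2.2 -0. ] yaw 0.1063
```

View pics/wrist_11.png

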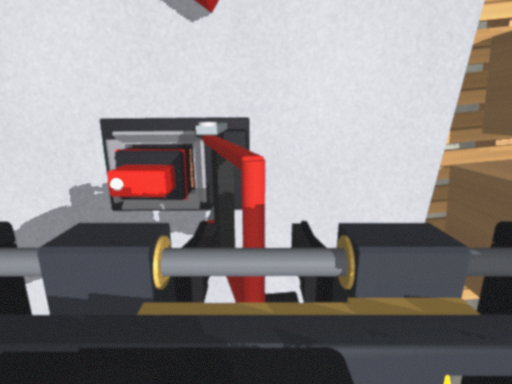

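View pics/s11c.png

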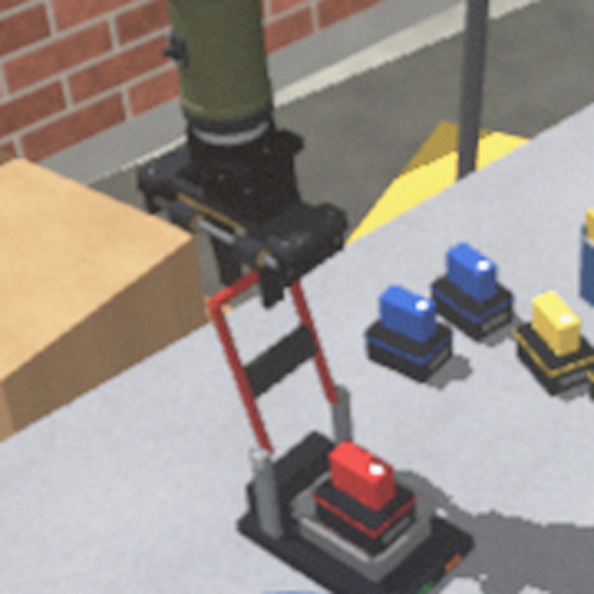

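Bar sits centred between the fingers (col ~254). Grip it and swing back along the arc.

```bash
python3 -c "
import numpy as np
def s(a,b,n):
    t=np.linspace(a,b,n+1); P=np.stack([-165*np.cos(t),-165*np.sin(t)],1); d=np.diff(np.round(P,0),axis=0)
    return [[int(x),int(y)] for x,y in d]
print(s(1.85,1.01,14)); print(s(1.01,0.0,17))"
```

```text
[[-9, -2], [-10, -2], [-10, -1], [-10, -1], [-9, 0], [-10, 1], [-10, 1], [-10, 1], [-10, 3], [-9, 2], [-9, 4], [-9, 4], [-9, 4], [-9, 5]]
[[-8, 6], [-8, 6], [-7, 6], [-7, 7], [-7, 7], [-6, 8], [-6, 8], [-5, 8], [-5, 8], [-4, 9], [-4, 9], [-3, 10], [-2, 9], [-2, 10], [-2, 9], [-1, 10], [0, 10]]
```

Call:
{"method": "move_arm", "body": {"steps": [[[0,2,0,0,0.5],[0,0,0,0,1],[0,0,0,0,1],[0,0,0,0,1],[0,0,0,0,1],[0,0,0,0,1]]]}}

```text
time: 24.05
tcp_pos: [0.636, 0.2831, 0.2624]
orientation: [-0.706, 0.706, 0.038, -0.037]
contact_force: [1.1, -0.1, 1.0]
width: 0.128
```

Call:
{"method": "move_arm", "body": {"steps": [[[-9,-2,0,0,1],[-10,-2,0,0,1],[-10,-1,0,0,1],[-10,-1,0,0,1],[-9,0,0,0,1],[-10,1,0,0,1],[-10,1,0,0,1],[-10,1,0,0,1],[-10,3,0,0,1],[-9,2,0,0,1],[-9,4,0,0,1],[-9,4,0,0,1],[-9,4,0,0,1],[-9,5,0,0,1]]]}}

```text
time: 25.45
tcp_pos: [0.503, 0.2684, 0.2421]
orientation: [-0.706, 0.706, 0.037, -0.037]
contact_force: [3.0, -2.0, -2.9]
width: 0.123
```

Call:
{"method": "move_arm", "body": {"steps": [[[-8,6,0,0,1],[-8,6,0,0,1],[-7,6,0,0,1],[-7,7,0,0,1],[-7,7,0,0,1],[-6,8,0,0,1],[-6,8,0,0,1],[-5,8,0,0,1],[-5,8,0,0,1],[-4,9,0,0,1]]]}}

```text
time: 26.45
tcp_pos: [0.4404, 0.2622, 0.1697]
orientation: [-0.706, 0.706, 0.037, -0.038]
contact_force: [0.9, -4.1, 0.3]
width: 0.126
```

Call:
{"method": "move_arm", "body": {"steps": [[[-4,9,0,0,1],[-3,10,0,0,1],[-2,9,0,0,1],[-2,10,0,0,1],[-2,9,0,0,1],[-1,10,0,0,1],[0,8,0,0,1],[0,0,0,0,1],[0,0,0,0,1],[0,0,0,0,1]]]}}

```text
time: 27.45
tcp_pos: [0.4267, 0.2613, 0.1054]
orientation: [0.706, -0.706, -0.037, 0.038]
contact_force: [-0.1, -1.4, -1.5]
width: 0.126
```

Call:
{"method": "move_arm", "body": {"steps": [[[0,2,0,0,1],[0,2,0,0,1],[0,0,0,0,1],[0,0,0,0,1]]]}}

```text
time: 27.85
tcp_pos: [0.4268, 0.2614, 0.1032]
orientation: [0.706, -0.706, -0.038, 0.038]
contact_force: [-5.1, -3.8, 12.0]
width: 0.125
```

Call:
{"method": "move_arm", "body": {"steps": [[[0,-1,0,0,1],[0,0,0,0,0.7],[0,0,0,0,0.5],[0,-20,0,0,0.5],[0,-40,0,0,0.5],[0,-40,0,0,0.5],[0,-40,0,0,0.5],[0,-20,-30,0,0.5],[0,0,-40,0,0.5],[0,0,-40,0,0.5],[0,0,0,0,0.5],[0,0,0,0,0.5]]]}}

```text
time: 29.05
tcp_pos: [0.4391, 0.1511, 0.2624]
orientation: [0.706, -0.706, -0.037, 0.036]
contact_force: [-0.3, 1.0, -0.4]
width: 0.5
```

```bash
python3 - <<'E'
from h import *
m,p,d=cap("wrist","12"); np.savez("pics/wrist_12.npz",d=d,**m)
for z in (.117,.125,.087):
  for o in packs(m,p,d,z): print(z,*o)
m,p,d=cap("side","12"); cv2.imwrite("pics/s12c.png",cv2.resize(p[130:300,150:400],None,fx=3.2,fy=3.2,interpolation=cv2.INTER_CUBIC))
E
```

```text
0.117 red [0.4933 0.2671] [0.027 0.018] -1.455 zmed 0.1168 [318.  73.]
0.117 red [0.5399 0.272 ] [0.027 0.008] -1.457 zmed 0.1171 [370.  71.]
0.125 red [0.5082 0.2698] [0.173 0.098] 0.121 zmed 0.1289 [319.  63.]
```

View pics/wrist_12.png

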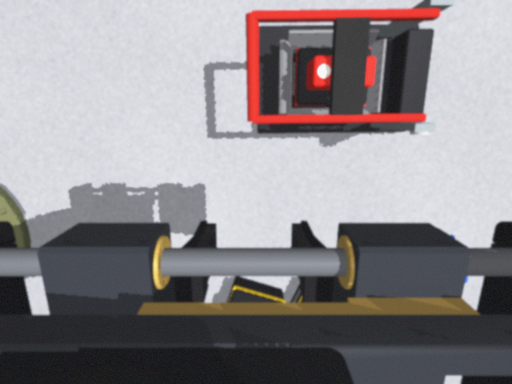

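View pics/s12c.png

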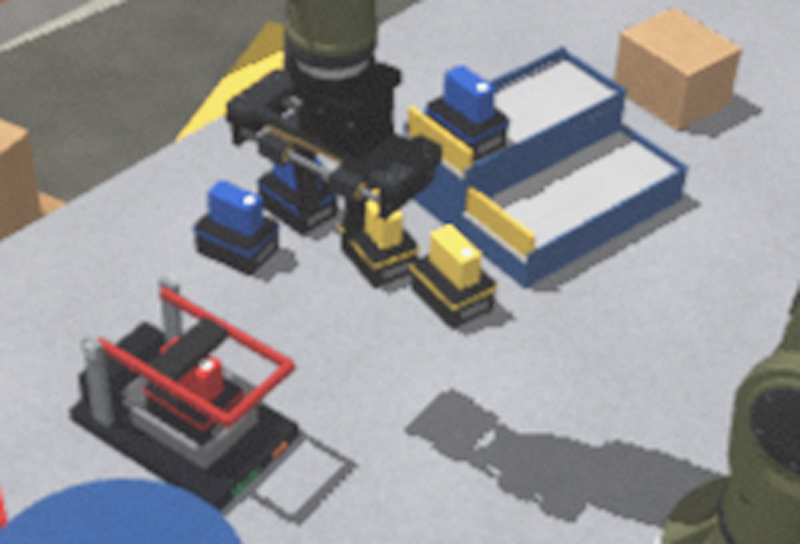

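Call:
{"method": "move_arm", "body": {"steps": [[[38,-3,-23,0,0.5],[38,-3,-23,0,0.5],[38,-3,-23,0,0.5],[38,-3,-23,0,0.5],[38,-3,-23,0,0.5],[38,-3,-23,0,0.5],[38,0,-23,0,0.5],[36,0,-22,0,0.5],[0,0,0,-0.15,0.5],[0,0,0,-0.15,0.5],[0,0,0,-0.15,0.5],[0,0,0,-0.15,0.5],[0,0,0,-0.15,0.5],[0,0,0,-0.15,0.5],[0,0,0,-0.15,0.5],[0,0,0,-0.15,0.5],[0,0,0,-0.13,0.5],[0,0,0,0,0.5],[0,0,0,0,0.5]]]}}

```text
time: 31.05
tcp_pos: [0.7585, 0.0029, 0.2798]
orientation: [0.533, -0.532, -0.465, 0.465]
contact_force: [0.5, -0.8, -0.3]
width: 0.499
```

```bash
python3 - <<'E'
from h import *
print(arm.state()["tcp_pos"],yaw(),arm.state()["qpos"])
m,p,d=cap("wrist","13"); np.savez("pics/wrist_13.npz",d=d,**m)
for z in (.177,.087):
  for o in packs(m,p,d,z): print(z,*o)
E
```

```text
[0.75854168 0.00290683 0.27981121] 1.4345456835516357 [ 0.14164948  0.57163077 -0.31784364  1.00773851  0.16878121  1.58540945
  1.30869944]
0.087 blue [0.6935 0.0494] [0.059 0.028] 0.191 zmed 0.087 [286. 114.]
0.087 blue [ 0.6959 -0.0499] [0.059 0.028] -0.058 zmed 0.0869 [202. 128.]
0.087 yellow [ 0.5792 -0.0552] [0.035 0.029] -0.284 zmed 0.0868 [180.  19.]
```

View pics/wrist_13.png

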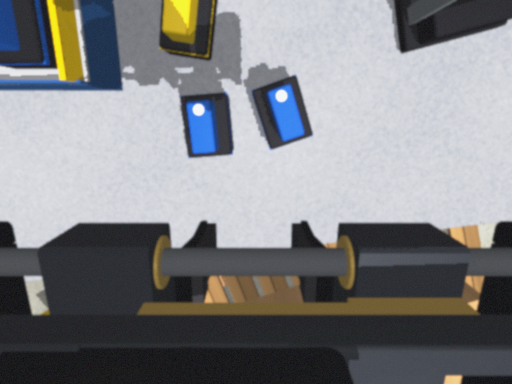

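```bash
python3 -c "
from h import *
go([.6959,-.0499],.16)"
```

```text
shift [-60.5 119.9  54.9] yaw 1.4346
```

Call:
{"method": "move_arm", "body": {"steps": [[[-30,0,27,0,0.5],[-30,0,28,0,0.5],[0,40,0,-0.08,0.5],[0,40,0,0,0.5],[0,38,0,0,0.5],[0,0,0,0,0.5],[0,0,0,0,0.5],[0,0,0,0,0.5]]]}}

```text
time: 31.9
tcp_pos: [0.6976, -0.0502, 0.1654]
orientation: [-0.512, 0.515, 0.487, -0.485]
contact_force: [0.6, 0.6, -0.4]
width: 0.496
```

```bash
python3 -c "
from h import *
cap('wrist','14');go([.6959,-.0499],.0515)"
```

```text
shift [  0.3 114.2   1.8] yaw 1.5158
```

View pics/wrist_14.png

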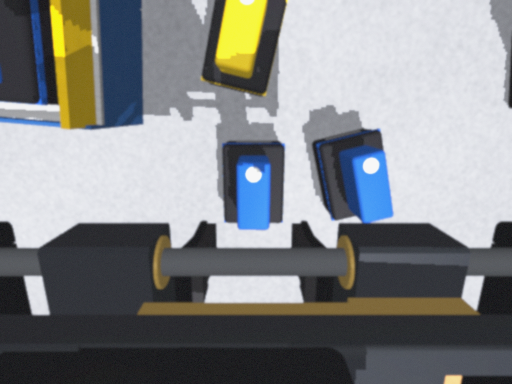

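Call:
{"method": "move_arm", "body": {"steps": [[[0,30,2,0,0.5],[0,35,0,0,0.5],[0,30,0,0,0.5],[0,17,0,0,0.5],[0,0,0,0,0.5],[0,0,0,0,0.5],[0,0,0,0,1],[0,0,0,0,1],[0,0,0,0,1],[0,0,0,0,1],[0,0,0,0,1]]]}}

```text
time: 33.05
tcp_pos: [0.6947, -0.0504, 0.0519]
orientation: [-0.513, 0.514, 0.487, -0.486]
contact_force: [-0.7, 0.6, 5.8]
width: 0.321
```

Call:
{"method": "move_arm", "body": {"steps": [[[0,-15,0,0,1],[0,-30,0,0,1],[0,-40,0,0,1],[0,-45,0,0.04,1],[0,-45,0,0.045,1],[0,-40,0,0,1],[0,-15,0,0,1],[-25,0,10,0,1],[-45,0,18,0,1],[-45,0,18,0,1],[-45,0,18,0,1],[-45,0,18,0,1],[-34,0,17,0,1],[0,0,0,0,1],[0,0,0,0,1],[0,0,0,0,1]]]}}

```text
time: 34.65
tcp_pos: [0.5627, -0.2715, 0.279]
orientation: [0.534, -0.532, -0.465, 0.464]
contact_force: [0.2, 1.3, -2.9]
width: 0.321
```

```bash
python3 - <<'E'
from h import *
print(arm.state()["tcp_pos"],arm.state()["width"]); go(slot('u',1),.17)
m,p,d=cap("wrist","15")
for o in packs(m,p,d,.177): print(*o)
E
```

```text
[ 0.56268154 -0.27152676  0.27898285] 0.32069048281753404
shift [ -1.3 109.   -0.6] yaw 1.4331
blue [ 0.5704 -0.207 ] [0.06  0.028] -0.136 zmed 0.177 [322. 190.]
```

View pics/wrist_15.png

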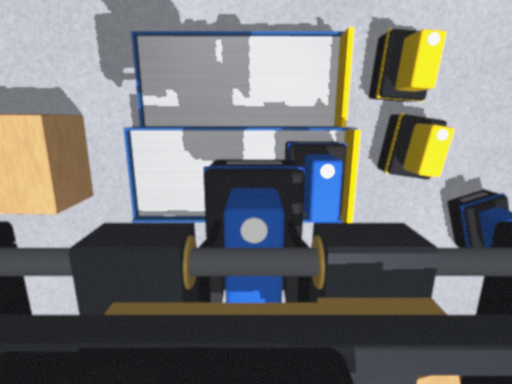

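Call:
{"method": "move_arm", "body": {"steps": [[[-3,30,0,0,1],[0,40,0,0,1],[0,30,0,0,1],[0,9,0,0,1],[0,0,0,0,1],[0,0,0,0,1],[0,0,0,0,1]]]}}

```text
time: 35.4
tcp_pos: [0.5636, -0.2766, 0.1738]
orientation: [-0.532, 0.535, 0.465, -0.463]
contact_force: [-0.7, 0.2, -3.5]
width: 0.32
```

```bash
python3 - <<'E'
from h import *
print(arm.state()["tcp_pos"],arm.state()["width"]); go(slot('u',1,.0105),.1425)
E
```

```text
[ 0.56364139 -0.27661076  0.17384539] 0.32006229051234575
shift [ 1.1 31.3  1.1] yaw 1.4315
```

Call:
{"method": "move_arm", "body": {"steps": [[[1,14,1,0,1],[0,12,0,0,1],[0,5,0,0,1],[0,0,0,0,1],[0,0,0,0,1]]]}}

```text
time: 35.9
tcp_pos: [0.5606, -0.2749, 0.1416]
orientation: [0.534, -0.533, -0.464, 0.464]
contact_force: [-3.9, 2.7, 6.3]
width: 0.315
```

Call:
{"method": "move_arm", "body": {"steps": [[[0,0,0,0,0.6],[0,0,0,0,0.5],[0,0,0,0,0.5],[0,-20,0,0,0.5],[0,-40,0,0,0.5],[0,-40,0,0,0.5],[0,-35,0,0,0.5],[40,0,-25,0,0.5],[45,0,-25,0,0.5],[45,0,-25,0,0.5],[45,0,-25,0,0.5],[45,0,-25,0,0.5],[45,0,-25,0,0.5],[45,0,-25,0,0.5],[35,0,-25,0,0.5],[0,0,0,-0.13,0.5],[0,0,0,-0.13,0.5],[0,0,0,0,0.5],[0,0,0,0,0.5]]]}}

```text
time: 37.8
tcp_pos: [0.8021, 0.0312, 0.2752]
orientation: [-0.47, 0.47, 0.528, -0.528]
contact_force: [1.1, 0.0, -0.5]
width: 0.501
```

```bash
python3 - <<'E'
from h import *
print(arm.state()["tcp_pos"],yaw())
m,p,d=cap("wrist","16")
for o in packs(m,p,d): print(*o)
E
```

```text
[0.80206589 0.03116749 0.27515256] 1.6875222201404796
blue [0.694  0.0496] [0.059 0.028] 0.191 zmed 0.087 [282.  82.]
```

View pics/wrist_16.png

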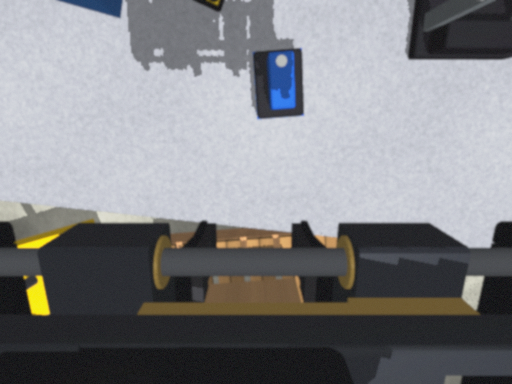

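Call:
{"method": "move_arm", "body": {"steps": [[[10,0,35,0,0.5],[10,0,35,0,0.5],[11,0,35,0,0.5],[0,40,0,-0.075,0.5],[0,40,0,0,0.5],[0,35,0,0,0.5],[0,0,0,0,0.5],[0,0,0,0,0.5],[0,0,0,0,0.5]]]}}

```text
time: 38.75
tcp_pos: [0.6956, 0.0498, 0.1635]
orientation: [-0.448, 0.45, 0.547, -0.545]
contact_force: [0.0, 0.3, 0.3]
width: 0.499
```

```bash
python3 - <<'E'
from h import *
print(arm.state()["tcp_pos"]); go([.694,.0496],.0515); m,p,d=cap("wrist","17")
E
```

```text
[0.69564208 0.04981483 0.16349674]
shift [1.00e-01 1.12e+02 1.70e+00] yaw 1.765
```

View pics/wrist_17.png

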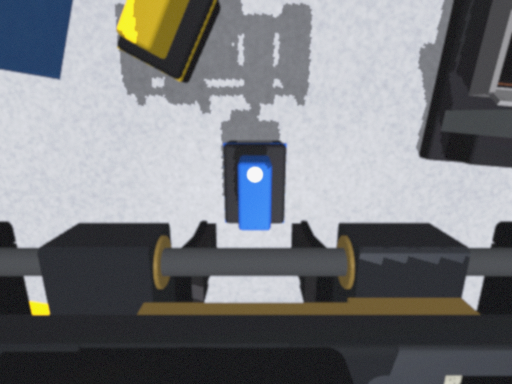

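Call:
{"method": "move_arm", "body": {"steps": [[[0,30,2,0,0.5],[0,35,0,0,0.5],[0,30,0,0,0.5],[0,15,0,0,0.5],[0,0,0,0,0.5],[0,0,0,0,0.5],[0,0,0,0,1],[0,0,0,0,1],[0,0,0,0,1],[0,0,0,0,1],[0,0,0,0,1]]]}}

```text
time: 39.9
tcp_pos: [0.6929, 0.0497, 0.0518]
orientation: [-0.448, 0.449, 0.547, -0.546]
contact_force: [-0.8, 1.2, 5.9]
width: 0.322
```

Call:
{"method": "move_arm", "body": {"steps": [[[0,-15,0,0,1],[0,-30,0,0,1],[0,-40,0,0.11,1],[0,-45,0,0.11,1],[0,-45,0,0.11,1],[0,-40,0,0,1],[0,-15,0,0,1],[-24,0,5,0,1],[-48,0,10,0,1],[-48,0,10,0,1],[-48,0,10,0,1],[-48,0,10,0,1],[-48,0,10,0,1],[-48,0,10,0,1],[-48,0,9,0,1],[-48,0,9,0,1],[0,0,0,0,1],[0,0,0,0,1],[0,0,0,0,1]]]}}

```text
time: 41.8
tcp_pos: [0.555, -0.3423, 0.2787]
orientation: [0.533, -0.531, -0.466, 0.465]
contact_force: [0.0, 0.4, -3.4]
width: 0.322
```

```bash
python3 - <<'E'
from h import *
print(arm.state()["tcp_pos"],arm.state()["width"]); go(slot('u',2,.0105),.17)
m,p,d=cap("wrist","18")
for o in packs(m,p,d,.177): print(*o, "s,t",EX@o[1],EY@o[1])
E
```

```text
[ 0.5550179  -0.34226273  0.27874673] 0.3215636403229236
shift [ -0.7 108.7   1.8] yaw 1.4375
blue [ 0.5652 -0.2424] [0.097 0.059] 1.436 zmed 0.177 [361. 188.] s,t 0.5938476 -0.1600002
```

View pics/wrist_18.png

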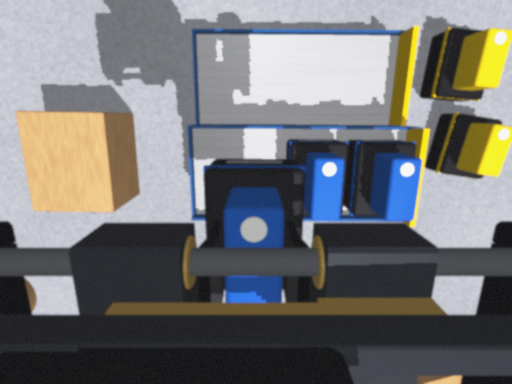

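Call:
{"method": "move_arm", "body": {"steps": [[[-3,30,1,0.005,1],[0,40,0,0,1],[0,30,0,0,1],[0,9,0,0,1],[0,0,0,0,1],[0,0,0,0,1],[0,0,0,0,1]]]}}

```text
time: 42.55
tcp_pos: [0.5551, -0.3471, 0.174]
orientation: [-0.532, 0.535, 0.464, -0.464]
contact_force: [0.2, 0.1, -3.2]
width: 0.315
```

```bash
python3 - <<'E'
from h import *
print(arm.state()["tcp_pos"],arm.state()["width"]); go(slot('u',2,.0130),.1425)
E
```

```text
[ 0.55507258 -0.34713137  0.17398958] 0.3152372596803636
shift [ 1.6 31.5  2.6] yaw 1.4315
```

Call:
{"method": "move_arm", "body": {"steps": [[[1,14,2,0,1],[0,12,0,0,1],[0,5,0,0,1],[0,0,0,0,1],[0,0,0,0,1]]]}}

```text
time: 43.05
tcp_pos: [0.5511, -0.3449, 0.1414]
orientation: [0.534, -0.533, -0.464, 0.464]
contact_force: [-4.1, 1.6, 6.0]
width: 0.317
```

Call:
{"method": "move_arm", "body": {"steps": [[[0,0,0,0,0.6],[0,0,0,0,0.5],[0,0,0,0,0.5],[0,-20,0,0,0.5],[0,-40,0,0,0.5],[0,-40,0,0,0.5],[0,-30,0,0,0.5],[40,0,-9,0,0.5],[42,0,-9,0,0.5],[42,0,-9,0,0.5],[42,0,-9,0,0.5],[42,0,-9,0,0.5],[42,0,-9,0,0.5],[42,0,-9,0,0.5],[0,0,0,0,0.5],[0,0,0,0,0.5],[0,0,0,0,0.5]]]}}

```text
time: 44.75
tcp_pos: [0.6546, -0.0669, 0.2701]
orientation: [-0.534, 0.534, 0.463, -0.464]
contact_force: [-0.4, -0.5, 0.3]
width: 0.503
```

```bash
python3 - <<'E'
from h import *
print(arm.state()["tcp_pos"],yaw())
m,p,d=cap("wrist","19")
for o in packs(m,p,d): print(*o)
E
```

```text
[ 0.65464831 -0.06691927  0.27014802] 1.4290740470003975
yellow [ 0.482  -0.0665] [0.028 0.022] 1.428 zmed 0.0869 [231.  15.]
yellow [ 0.5661 -0.0526] [0.059 0.028] -0.288 zmed 0.0869 [255.  96.]
```

View pics/wrist_19.png

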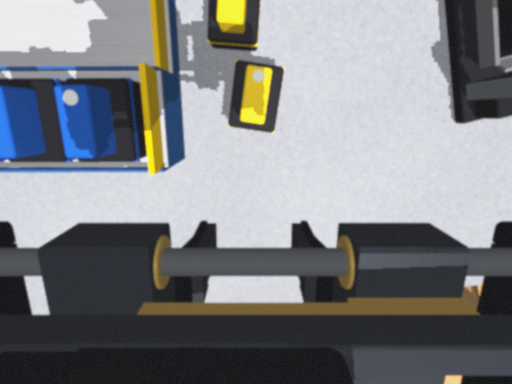

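```bash
python3 -c "
from h import *
go([.5661,-.0526],.16)"
```

```text
shift [  2.1 110.2  89.7] yaw 1.4281
```

Call:
{"method": "move_arm", "body": {"steps": [[[1,0,45,0,0.5],[1,0,45,0,0.5],[0,40,0,0.145,0.5],[0,40,0,0,0.5],[0,28,0,0,0.5],[0,0,0,0,0.5],[0,0,0,0,0.5],[0,0,0,0,0.5]]]}}

```text
time: 45.6
tcp_pos: [0.5674, -0.0513, 0.1646]
orientation: [-0.565, 0.567, 0.425, -0.423]
contact_force: [-0.5, 0.8, -0.5]
width: 0.494
```

```bash
python3 - <<'E'
from h import *
print(arm.state()["tcp_pos"]); go([.5661,-.0526],.058); m,p,d=cap("wrist","20")
E
```

```text
[ 0.56742367 -0.05126601  0.16463122]
shift [ -1.7 106.6   0.9] yaw 1.2849
```

View pics/wrist_20.png

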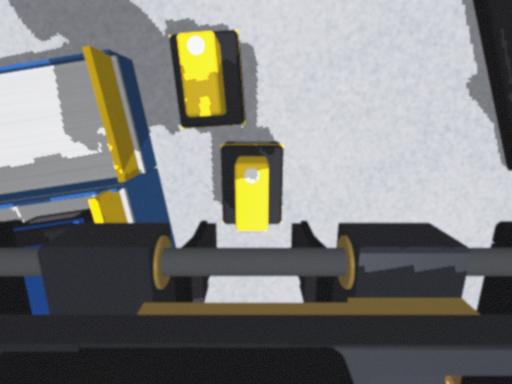

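Call:
{"method": "move_arm", "body": {"steps": [[[-2,30,1,0,0.5],[0,35,0,0,0.5],[0,25,0,0,0.5],[0,14,0,0,0.5],[0,0,0,0,0.5],[0,0,0,0,0.5],[0,0,0,0,1],[0,0,0,0,1],[0,0,0,0,1],[0,0,0,0,1],[0,0,0,0,1]]]}}

```text
time: 46.75
tcp_pos: [0.5652, -0.0524, 0.0594]
orientation: [-0.565, 0.566, 0.424, -0.424]
contact_force: [-0.7, -0.7, 6.2]
width: 0.319
```

Call:
{"method": "move_arm", "body": {"steps": [[[0,-15,0,0,1],[0,-30,0,0,1],[0,-40,0,0,1],[0,-45,0,-0.072,1],[0,-45,0,-0.072,1],[0,-15,0,0,1],[0,0,39,0,1],[0,0,40,0,1],[-30,0,0,0,1],[-45,0,0,0,1],[-45,0,0,0,1],[-32,0,0,0,1],[0,0,0,0,1],[0,0,0,0,1],[0,0,0,0,1]]]}}

```text
time: 48.25
tcp_pos: [0.4648, -0.1899, 0.2475]
orientation: [0.534, -0.533, -0.464, 0.464]
contact_force: [0.4, 0.3, -4.0]
width: 0.32
```

```bash
python3 - <<'E'
from h import *
print(arm.state()["tcp_pos"],arm.state()["width"]); go(slot('l',0,.010),.125)
m,p,d=cap("wrist","21")
E
```

```text
[ 0.46479846 -0.18989505  0.24751647] 0.31981749247320673
shift [ -2.3 122.5  -1. ] yaw 1.4315
```

View pics/wrist_21.png

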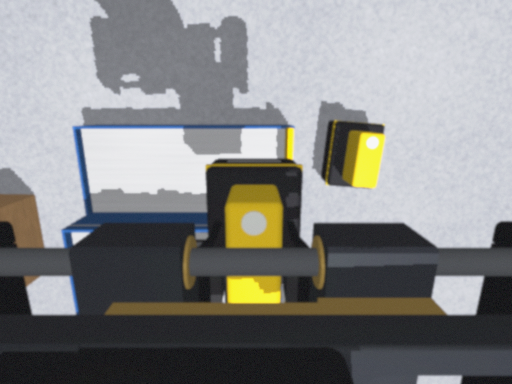

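Call:
{"method": "move_arm", "body": {"steps": [[[-2,30,-1,0,1],[0,40,0,0,1],[0,40,0,0,1],[0,12,0,0,1],[0,0,0,0,1],[0,0,0,0,1],[0,0,0,0,1]]]}}

```text
time: 49.0
tcp_pos: [0.4675, -0.1942, 0.1288]
orientation: [-0.532, 0.535, 0.464, -0.463]
contact_force: [-0.3, -0.0, -4.3]
width: 0.314
```

```bash
python3 - <<'E'
from h import *
print(arm.state()["tcp_pos"],arm.state()["contact_force"]); go(slot('l',0,.010),.1)
E
```

```text
[ 0.46751011 -0.19417589  0.12883361] [-0.28562656 -0.00973927 -4.2974488 ]
shift [ 1.6 28.8  2.2] yaw 1.4304
```

Call:
{"method": "move_arm", "body": {"steps": [[[1,13,1,0,1],[0,12,0,0,1],[0,5,0,0,1],[0,0,0,0,1],[0,0,0,0,1]]]}}

```text
time: 49.5
tcp_pos: [0.4656, -0.1926, 0.0991]
orientation: [-0.533, 0.534, 0.464, -0.463]
contact_force: [-4.9, 2.8, 16.4]
width: 0.316
```

Call:
{"method": "move_arm", "body": {"steps": [[[0,-1,0,0,0.6],[0,0,0,0,0.5],[0,0,0,0,0.5],[0,-20,0,0,0.5],[0,-40,0,0,0.5],[0,-40,0,0,0.5],[0,-40,0,0,0.5],[46,0,-15,0,0.5],[47,0,-15,0,0.5],[47,0,-16,0,0.5],[0,0,-20,0,0.5],[0,0,0,0,0.5],[0,0,0,0,0.5],[0,0,0,0,0.5]]]}}

```text
time: 50.9
tcp_pos: [0.5488, -0.0645, 0.2369]
orientation: [0.535, -0.534, -0.463, 0.463]
contact_force: [-0.2, -0.1, 0.4]
width: 0.5
```

```bash
python3 - <<'E'
from h import *
print(arm.state()["tcp_pos"],yaw())
m,p,d=cap("wrist","22")
for o in packs(m,p,d): print(*o)
for o in packs(m,p,d,.127): print(*o)
o=[o for o in packs(m,p,d) if o[0]=="yellow"][0]; go(o[1],.16)
E
```

```text
[ 0.54882129 -0.06452402  0.23691819] 1.4278218498867867
yellow [ 0.4621 -0.0629] [0.059 0.028] -0.216 zmed 0.087 [243.  98.]
yellow [ 0.463  -0.1905] [0.071 0.035] 0.136 zmed 0.0895 [108. 122.]
blue [ 0.535  -0.2706] [0.065 0.028] 1.445 zmed 0.1264 [ 86. 213.]
blue [ 0.5455 -0.2022] [0.064 0.03 ] 1.427 zmed 0.1272 [126. 200.]
yellow [ 0.4672 -0.1903] [0.059 0.029] -0.153 zmed 0.1269 [108. 122.]
yellow [ 0.545  -0.1584] [0.043 0.007] -0.14 zmed 0.1249 [159. 200.]
shift [-10.8  77.1  86.1] yaw 1.4278
```

View pics/wrist_22.png

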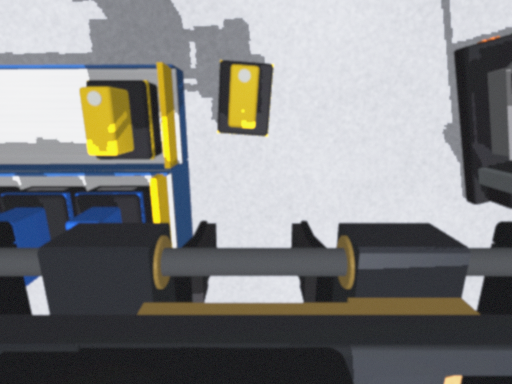

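Call:
{"method": "move_arm", "body": {"steps": [[[-5,0,43,0,0.5],[-6,0,43,0,0.5],[0,40,0,0.073,0.5],[0,35,0,0,0.5],[0,0,0,0,0.5],[0,0,0,0,0.5],[0,0,0,0,0.5]]]}}

```text
time: 51.65
tcp_pos: [0.4644, -0.0624, 0.1643]
orientation: [-0.55, 0.551, 0.444, -0.443]
contact_force: [0.4, 0.3, -0.3]
width: 0.502
```

```bash
python3 - <<'E'
from h import *
print(arm.state()["tcp_pos"]); go([.4621,-.0629],.056); m,p,d=cap("wrist","23")
E
```

```text
[ 0.46436486 -0.06242568  0.16432862]
shift [ -0.9 108.3   2.1] yaw 1.3566
```

View pics/wrist_23.png

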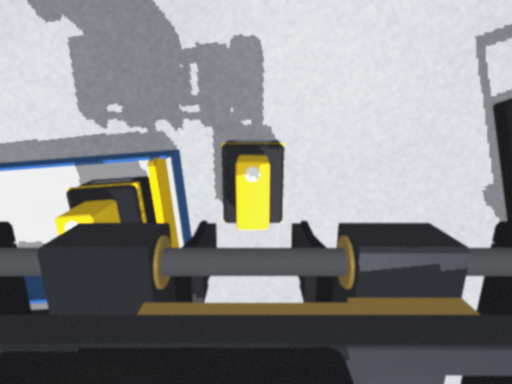

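Call:
{"method": "move_arm", "body": {"steps": [[[-1,30,2,0,0.5],[0,35,0,0,0.5],[0,25,0,0,0.5],[0,13,0,0,0.5],[0,0,0,0,0.5],[0,0,0,0,0.5],[0,0,0,0,1],[0,0,0,0,1],[0,0,0,0,1],[0,0,0,0,1],[0,0,0,0,1]]]}}

```text
time: 52.8
tcp_pos: [0.4616, -0.0628, 0.0603]
orientation: [-0.55, 0.551, 0.444, -0.443]
contact_force: [-0.7, -0.5, 5.9]
width: 0.325
```

Call:
{"method": "move_arm", "body": {"steps": [[[0,-15,0,0,1],[0,-30,0,0,1],[0,-40,0,0,1],[0,-45,0,-0.037,1],[0,-45,0,-0.037,1],[0,-25,0,0,1],[-30,0,-4,0,1],[-45,0,-4,0,1],[-45,0,-4,0,1],[-45,0,-5,0,1],[-30,0,-5,0,1],[0,0,0,0,1],[0,0,0,0,1],[0,0,0,0,1]]]}}

```text
time: 54.2
tcp_pos: [0.4556, -0.2571, 0.2585]
orientation: [0.534, -0.533, -0.464, 0.464]
contact_force: [-0.3, 0.9, -4.3]
width: 0.317
```

```bash
python3 - <<'E'
from h import *
print(arm.state()["tcp_pos"],arm.state()["width"]); go(.488*EX-.1913*EY,.125)
m,p,d=cap("wrist","24")
for o in packs(m,p,d,.127): print(*o,"st",EX@o[1],EY@o[1])
E
```

```text
[ 0.45555443 -0.25714618  0.2585248 ] 0.31718524006274434
shift [ -1.2 133.5  -0.7] yaw 1.4329
yellow [ 0.4654 -0.1936] [0.059 0.028] -0.141 zmed 0.127 [307. 182.] st 0.4881404 -0.1258099
```

View pics/wrist_24.png

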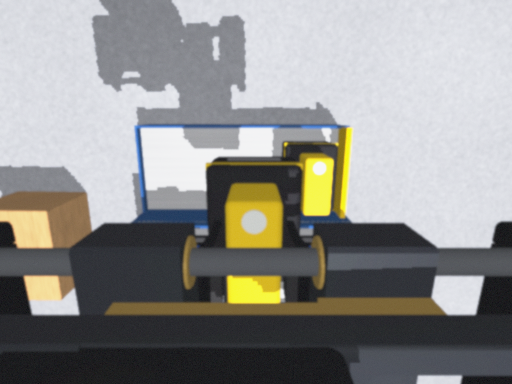

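Call:
{"method": "move_arm", "body": {"steps": [[[-4,30,-1,0,1],[0,45,0,0,1],[0,40,0,0,1],[0,18,0,0,1],[0,0,0,0,1],[0,0,0,0,1],[0,0,0,0,1]]]}}

```text
time: 54.95
tcp_pos: [0.4575, -0.2631, 0.1284]
orientation: [-0.532, 0.535, 0.465, -0.464]
contact_force: [0.6, -0.9, -2.8]
width: 0.321
```

```bash
python3 - <<'E'
from h import *
print(arm.state()["tcp_pos"],arm.state()["contact_force"]); go(.488*EX-.1938*EY,.1005)
E
```

```text
[ 0.45749927 -0.26310009  0.12843171] [ 0.56681126 -0.8805403  -2.79854808]
shift [ 1.9 27.9  2.1] yaw 1.4319
```

Call:
{"method": "move_arm", "body": {"steps": [[[1,13,1,0,1],[0,11,0,0,1],[0,4,0,0,1],[0,0,0,0,1],[0,0,0,0,1]]]}}

```text
time: 55.45
tcp_pos: [0.4549, -0.2616, 0.1]
orientation: [0.534, -0.534, -0.464, 0.464]
contact_force: [-6.0, 2.7, 10.7]
width: 0.316
```

Call:
{"method": "move_arm", "body": {"steps": [[[0,0,0,0,0.6],[0,0,0,0,0.5],[0,0,0,0,0.5],[0,-20,0,0,0.5],[0,-40,0,0,0.5],[0,-45,0,0,0.5],[0,-45,0,0,0.5],[0,-45,-45,0,0.5],[0,-45,-45,0,0.5],[0,0,-45,0,0.5],[0,0,-45,0,0.5],[0,0,-45,0,0.5],[0,0,0,0,0.5],[0,0,0,0,0.5],[0,0,0,0,0.5]]]}}

```text
time: 56.95
tcp_pos: [0.6581, -0.2907, 0.3195]
orientation: [-0.534, 0.534, 0.464, -0.464]
contact_force: [0.4, -0.7, 0.8]
width: 0.498
```

```bash
python3 - <<'E'
from h import *
print(arm.state()["tcp_pos"],arm.state()["contact_force"])
m,p,d=cap("wrist","25")
for z in (.127,.177):
  for o in packs(m,p,d,z): print(z,*o,"st",(EX@o[1]).round(4),(EY@o[1]).round(4))
for n in ("side","scene"):
    m,p,d=cap(n,"25"); cv2.imwrite(f"pics/{n}_25c.png",cv2.resize(p[110:300,140:400],None,fx=3,fy=3,interpolation=cv2.INTER_CUBIC))
E
```

```text
[ 0.65809768 -0.29072174  0.3194617 ] [ 0.39056274 -0.70791992  0.83184042]
0.127 yellow [ 0.4811 -0.2652] [0.027 0.012] 1.43 zmed 0.1266 [254.  10.] st 0.5138 -0.1945
0.127 yellow [ 0.4912 -0.1971] [0.028 0.013] 1.43 zmed 0.1269 [317.  11.] st 0.5142 -0.1256
0.127 yellow [ 0.5771 -0.1661] [0.104 0.006] -0.14 zmed 0.125 [351.  86.] st 0.5948 -0.0828
0.177 blue [ 0.552  -0.3441] [0.058 0.028] -0.141 zmed 0.1769 [186.  85.] st 0.5952 -0.2626
0.177 blue [ 0.5623 -0.2749] [0.059 0.027] -0.151 zmed 0.177 [256.  85.] st 0.5956 -0.1926
0.177 blue [ 0.5715 -0.207 ] [0.058 0.029] -0.135 zmed 0.177 [325.  85.] st 0.5951 -0.1241
```

View pics/wrist_25.png

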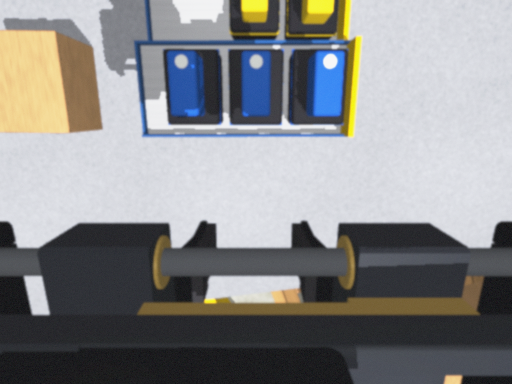

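View pics/side_25c.png

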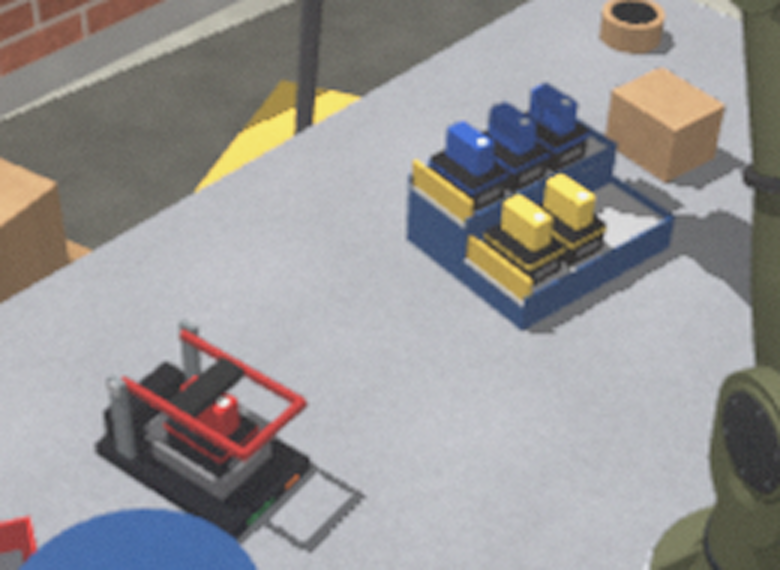

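View pics/scene_25c.png

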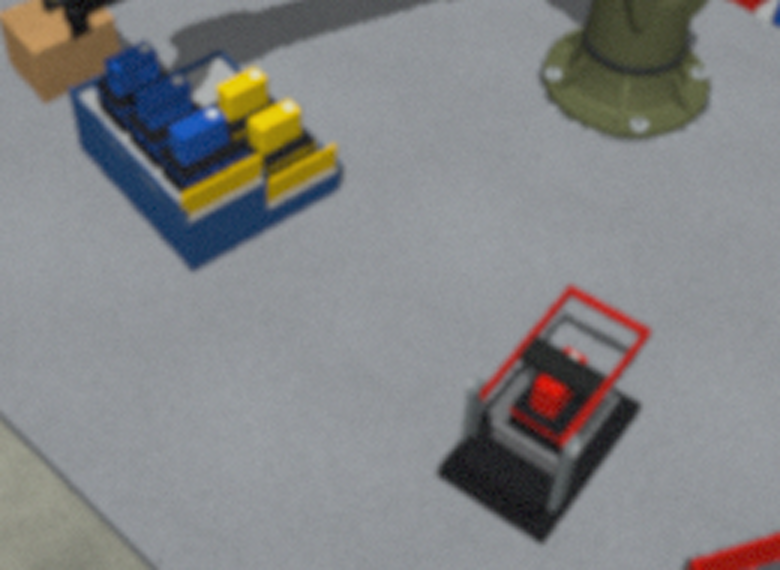

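```bash
python3 -c "
from h import *
print(arm.close_job()); print(arm.state()['time'])"
```

```text
the job is handed in; nothing more can be done
None
the job is handed in; nothing more can be done
```

I handed the job in at about 57 s of the 210 s allowed; no verdict comes back, so these results are my own last checks.

**Charger:** I swung the clamp open, took out the blue pack and set the red pack in the cradle. I then swung the clamp shut until the bar met its stop (12 N) at the height it had at the start. With the clamp shut, the red grip top measured 117 mm above the bench, which is where a fully home pack should be; with the clamp open it had been 125 mm.

**Shelf:** Two loose blue packs and two loose yellow ones were on the bench, so three blue and two yellow are now put away.

| | Blue row (upper step) | Yellow row (lower step) |
|---|---|---|
| Gap to the end stop | about 10 mm | about 11 mm |
| Gaps between packs | about 8.5 and 10 mm | about 9 mm |
| Offset from mid-depth | within 1 mm | within about 2 mm |
| Out of square | within 0.01 rad | about 0.01 rad or less |
| Grip-top height | 177 mm, as expected | 127 mm, as expected |

- **Dot ends:** All white dots point to the shelf's front edge.
- **Less certain yellow readings:** The last view saw only part of the yellow packs. The first one's depth and squareness were measured earlier. For the second, they rest on the arm's position when it let go.
- **Disagreements:** Repeat views of the same pack differed by up to 3 to 4 mm, well inside the tolerances, and nothing failed.
- **Bystanders:** I did not touch the parts bin or the carton, and neither looked moved, though I did not measure them.

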